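# Make room in the rub-tin caddy

### The arm

A 7-joint arm with a two-finger parallel gripper is mounted at the origin on the work surface. World frame = base frame: x ahead of the robot, y to its left, z up, the work surface at z = 0. Lengths are in m, angles in rad, forces in N, time in s.
With the tool pointing down it reaches from about 0.4 to 0.85 m from the base axis. Payload 10.4 kg.
Tool frame: the origin (TCP) lies at the centre of the arm's flange, where the gripper is bolted on; the fingertips stand 173 mm ahead of it and the grasp point (between the pads) lies 155 mm ahead of it (manip.nose_length is the distance from the TCP to the fingertips, in m); z points along the fingers, x is the direction in which the jaws open and shut, and the axes are right-handed (so a half turn about z gives the same grasp; the last joint's range is limited). The gripper opens to 85 mm and grips with 20 to 120 N. Pads are 22 mm wide; open, the fingers measure 114 mm over their backs; the gripper's body (76 mm by 85 mm) begins 54 mm behind the grasp point. The pads swing forward as they close: fully open they stand 13 mm farther back than shut.
Start: joints at [-1.234, 0.332, -0.065, 1.46, 0.022, 1.35, -0.088], TCP at [0.22, 0.585, 0.405] pointing down, gripper open.
Joint ranges: [-2.6, 2.6], [-0.5, 2.12], [-1.47, 1.34], [0.16, 2.42], [-1.27, 4.41], [0.06, 2.06], [-2.6, 2.6]. Speed limits (rad/s): [2.22, 2.22, 2.79, 2.79, 3.14, 3.14, 3.14].

### API

Orientations are given as a unit quaternion [x, y, z, w].
In Python, from workcell import status, cams, order, manip gives the robot as it stands.
- The arm moves only by the tool servo_tool, never from a script. Its argument "motion" is a list that holds one entry, the list of rows, each a list of 6 numbers: the shift along the tool's x, y, z in units of 50 mm (1.0 is 50 mm), then the turn, a rotation vector about the tool's x, y, z in units of 5 degrees (1.0 is 5 degrees). In form: [[[x, y, z, ax, ay, az], ...]]. A call has 1 to 12 rows; each row shifts and turns the pose as measured when the row begins, along the tool's axes as they then stand; what a row does not reach is not made up. A row lasts 1/10 s, in which the tool goes at most 50 mm and 8.59 degrees, less where a joint would pass 70% of its speed; a pose out of reach is approached as far as the arm can. A call is refused whole if a number of a shift passes 1 or a number of a turn 1, either way. A call with a gripper value outside its range is refused whole. "jaw" is the closure in counts, from 0 (fully open) to 255 (shut), set as the call begins (left out, the last holds). The fingers move at their own pace and stop on an object; "force" is the grip in N (left out, the last holds). Time passes only in rows, so rows that do not move let the fingers close. It gives the time, the measured TCP pose, the force and the opening at its end, in the units of the state.
- status.get_obs(): the state, without advancing time (a new reading comes with each control period).
- cams.camera(name): name is "scene" or "side" or "wrist"; returns a dict with "color" (420x560x3 uint8, red, green, blue), "vertical_fov" (degrees; the focal length in pixels is half the picture's height over the tangent of half this angle, whatever the lens; pixels are square), "cx", "cy" (the principal point, pixels), "k1" (the pictures are not rectified: a ray, as slopes to the right and down, at radius r is drawn at 1 + k1 r^2 times it, then the intrinsics apply), "extrinsics" (4x4, takes a point from camera to world coordinates). Camera axes: x right, y down, z forward; pixel columns grow to the right and rows downward; lengths in m; the calibration is good to about 2 mm. A picture is of the moment at which its call begins. There is no depth.
- order.hand_in(): hands the job in, once; it reports no verdict.
The state is a dict: "clock": time; "joint_pos": joint angles; "joint_velocities": joint speeds; "tau": joint torques, N m; "position": TCP position; "ee_rot": TCP orientation; "ft_force": force on the tool from outside, world axes, zero at the start; "torque": the same for the moment, N m; "grip_width": opening from 0.0 (shut) to 1.0 (fully open).
Only numpy, scipy, OpenCV 4.12 (cv2) and the standard library are available. Lean on these libraries where they do the work, as an engineer would, in place of code of your own. Each camera call takes 0.05 s, during which the arm holds its last target.

### The job

Put the black tin into the row of tins in the steel caddy under the warming rack, directly to the right of the red tin as seen from the robot. Nudge the tins in the row apart to make room, without lifting them out or tipping them, then slide the black tin in from the front, push it fully home against the back stop and let go, so that all five stand upright, square and against the back stop. Do not disturb the blue mug, the sauce bottle or the brush.

Things in the scene. Friction and masses are not known exactly. Their poses are not given: they have to be found in the camera images.
- caddy: fixed stainless caddy, open at front and top. Origin: centre of its underside; x to its back, y to its left seen from the robot (along the row), z up. Floor top 6 mm up, from x = -45 mm to the back stop. End walls' inner faces at y = +-153.5 mm, 4 mm thick, tops 56 mm up. Four tins start in it as one tight block, 19 to 46 mm free at each end; packed to the ends they leave a gap 7 mm wider than a tin
- back_stop (a point): middle of the top edge of the caddy's back stop, on its front face (caddy x = 42 mm, 46 mm up; same axes as the caddy). A tin pushed home has its middle 40 mm in front of it
- rack_edge (a point): middle of the front bottom edge of the wire warming rack over the caddy (caddy x = -8 mm, 203 mm up; fixed to the caddy). Its 8 mm bars run along y from here to 67 mm behind, 316 mm long, on two rear posts. It blocks a gripper coming straight down on the fins; one leaning back towards the robot by 24 to 45 degrees stays clear
- red_tin_mid (a point): red tin in the row (never the rightmost): 60 mm wide (y), 80 deep (x), 70 tall, upright corners rounded 6 mm, 0.2 kg. On its lid a black grip fin 12 mm thick (y), 32 long (x), 36 tall, centred 14 mm in front (-x) of the tin's middle. The point: the tin's middle, 53 mm above its foot; -x is its front (pale label), z up
- yellow_tin_mid (a point): yellow tin in the row: 60 mm wide (y), 80 deep (x), 70 tall, upright corners rounded 6 mm, 0.2 kg. On its lid a black grip fin 12 mm thick (y), 32 long (x), 36 tall, centred 14 mm in front (-x) of the tin's middle. The point: the tin's middle, 53 mm above its foot; -x is its front (pale label), z up
- green_tin_mid (a point): green tin in the row: 60 mm wide (y), 80 deep (x), 70 tall, upright corners rounded 6 mm, 0.2 kg. On its lid a black grip fin 12 mm thick (y), 32 long (x), 36 tall, centred 14 mm in front (-x) of the tin's middle. The point: the tin's middle, 53 mm above its foot; -x is its front (pale label), z up
- white_tin_mid (a point): white tin in the row, rightmost (-y): 60 mm wide (y), 80 deep (x), 70 tall, upright corners rounded 6 mm, 0.2 kg. On its lid a black grip fin 12 mm thick (y), 32 long (x), 36 tall, centred 14 mm in front (-x) of the tin's middle. The point: the tin's middle, 53 mm above its foot; -x is its front (pale label), z up
- black_tin_mid (a point): black tin standing by itself on the table on the left or the right, to be put into the row: 60 mm wide (y), 80 deep (x), 70 tall, upright corners rounded 6 mm, 0.2 kg. On its lid a black grip fin 12 mm thick (y), 32 long (x), 36 tall, centred 14 mm in front (-x) of the tin's middle. The point: the tin's middle, 53 mm above its foot; -x is its front (pale label), z up, front roughly towards the robot
- mug: blue ceramic mug, 82 mm across, 92 mm tall, handle at its +y; origin at the centre of its foot; a bystander
- bottle: orange sauce bottle with white flip-top lid, 60 mm across, 158 mm tall; origin at the centre of its foot; a bystander
- brush: steel-bristle grill brush, 210 mm long (x), 30 mm wide, 32 mm tall, wooden, lying bristles down on the table to the left of the caddy; origin on the table under its middle; a bystander
There are look-alikes about, which are no part of the job. Leave any purple look-alike of the part that bears black_tin_mid alone. What is shaped like the part that bears red_tin_mid but purple is not meant.

How it is judged:
By the outcome, as a careful person would: the job done as asked, in the order asked, and still so for the second after the job is handed in, with the robot touching nothing.
It also fails if it takes over 70 s, if anything falls off the work surface, if the arm or the gripper's body presses on something with over 40 N, if the wrist force passes 120 N, or if a joint passes its speed limit or range.

## Working session

There is one attempt and no reset: what is moved stays moved. The work goes in short steps, Python scripts to look and compute and a tool call to move; the robot and the scene stay as the last step left them, time stands still between calls to the robot, and variables do not carry over. Pictures are saved under pics/ and viewed, and the job is handed in when it is done.

Besides the shell and the picture viewer there is one more tool, called after "Emit:" as a command line: name --argument value ..., lists and objects as JSON in quotes. servo_tool: Moves the arm, as the interface text tells. Its arguments: {"type":"object","properties":{"motion":{"type":"array","items":{"type":"array","items":{"type":"array","items":{"type":"number"}}}},"jaw":{"type":"number"},"force":{"type":"number"}},"required":["motion"]}

```bash
ls; mkdir -p pics
python3 - <<'E'
from workcell import status, cams
import cv2,numpy as np
print(status.get_obs())
for n in ["scene","side","wrist"]:
    c=cams.camera(n); cv2.imwrite(f"pics/{n}0.png",c["color"][:,:,::-1]); print(n,c["vertical_fov"],c["cx"],c["cy"],c["k1"],c["extrinsics"].round(4).tolist())
E
```

```text
pics
{'clock': 0.0, 'joint_pos': array([-1.23356605,  0.33286909, -0.06470491,  1.46099277,  0.02158415,
        1.34989777, -0.08846853]), 'joint_velocities': array([ 0.00012328, -0.00157973,  0.00049654, -0.00053774, -0.00130169,
       -0.00066043,  0.00059939]), 'tau': array([ 2.23440488e-04, -6.25434566e+01,  4.93224571e-02, -3.91621721e+01,
        1.61947135e-02,  9.69738874e-03, -2.29200202e-05]), 'position': array([0.22001154, 0.58484203, 0.40389292]), 'ee_rot': array([ 8.22211486e-01,  5.69181633e-01, -5.89639982e-04,  4.40577353e-04]), 'ft_force': array([-0.48255144, -0.5589915 ,  0.11847137]), 'torque': array([-0.00919966, -0.03477468,  0.02750183]), 'grip_width': 0.9992807350908652}
scene 44.94720734549676 271.668182912826 207.8855939776073 -0.0627140330767643 [[0.8342, 0.4624, -0.3005, 0.9347], [0.5515, -0.6962, 0.4595, -0.4699], [0.0032, -0.549, -0.8358, 1.091], [0.0, 0.0, 0.0, 1.0]]
side 53.54015047746536 276.36975021732474 215.24928326392418 -0.05111571894991311 [[0.686, -0.4703, 0.5552, 0.0582], [-0.7276, -0.434, 0.5313, -0.4823], [-0.0089, -0.7684, -0.6399, 0.7852], [0.0, 0.0, 0.0, 1.0]]
wrist 66.8078451254997 281.2213574341451 214.25955457321862 -0.07174161014136159 [[0.3516, 0.8938, 0.2786, 0.1495], [0.9362, -0.3354, -0.1053, 0.6112], [-0.0007, 0.2978, -0.9546, 0.3732], [0.0, 0.0, 0.0, 1.0]]
```

View pics/scene0.png

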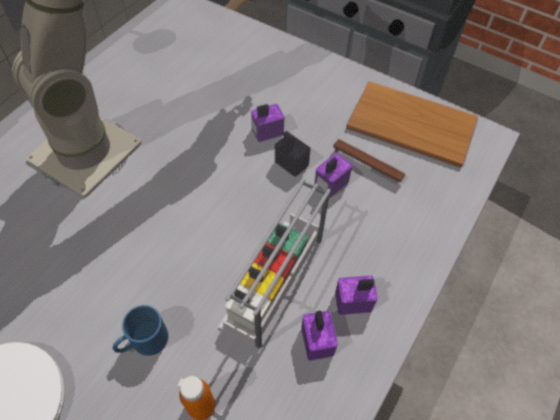

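View pics/side0.png

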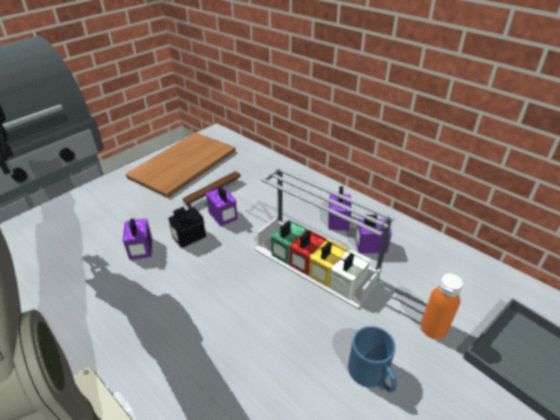

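View pics/wrist0.png

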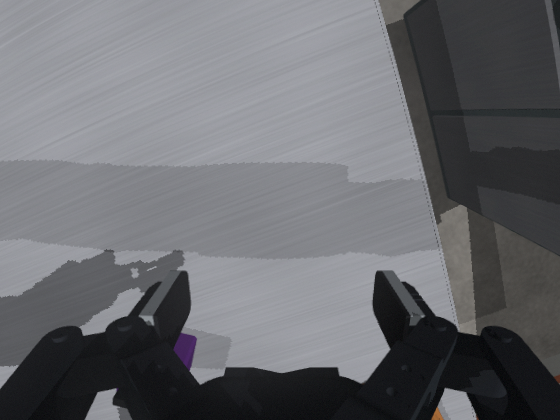

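Run:
```python
import cv2
a=cv2.imread("pics/scene0.png");b=cv2.imread("pics/side0.png")
def crop(im,x0,y0,x1,y1,s,n): cv2.imwrite(n,cv2.resize(im[y0:y1,x0:x1],None,fx=s,fy=s,interpolation=cv2.INTER_CUBIC))
crop(a,210,160,350,360,3,"pics/c1.png")
crop(b,240,160,400,310,5,"pics/c2.png")
crop(a,240,90,360,200,5,"pics/c3.png")
crop(b,110,170,250,270,5,"pics/c4.png")
```

```text
(no output)
```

View pics/c1.png

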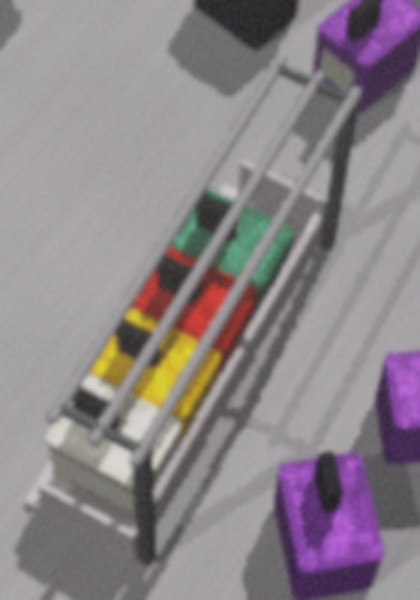

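View pics/c2.png

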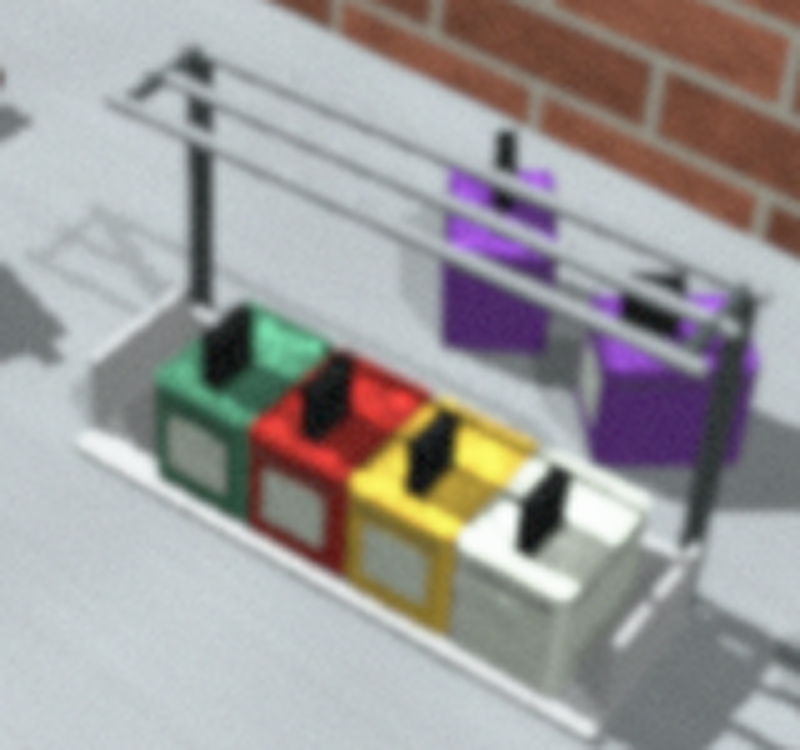

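View pics/c3.png

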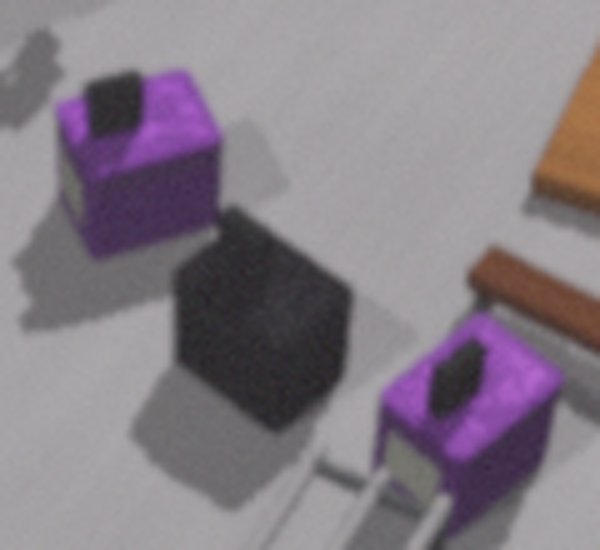

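View pics/c4.png

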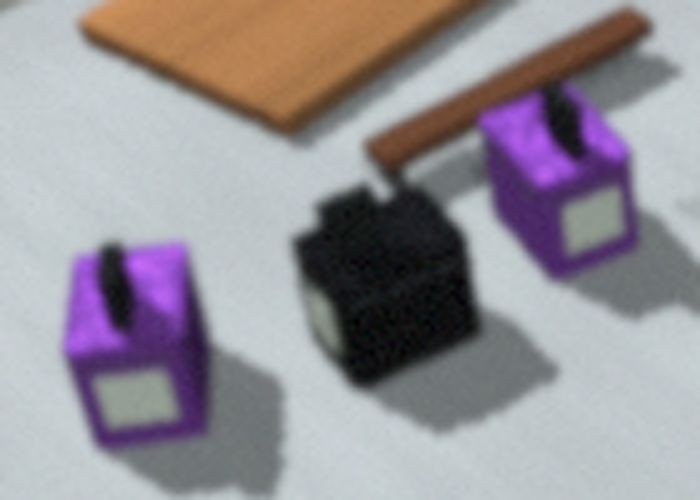

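```bash
cat > h.py <<'E'
import numpy as np, cv2
from scipy.optimize import least_squares, minimize
from scipy.spatial.transform import Rotation as R
def load(name):
    from workcell import cams
    return cams.camera(name)
class Cam:
    def __init__(s,c):
        s.E=np.array(c["extrinsics"]);s.f=210/np.tan(np.radians(c["vertical_fov"])/2);s.cx,s.cy,s.k1=c["cx"],c["cy"],c["k1"];s.img=c["color"]
    def proj(s,P):
        P=np.atleast_2d(P);p=(P-s.E[:3,3])@s.E[:3,:3]
        u=p[:,:2]/p[:,2:];r2=(u**2).sum(1,keepdims=True);u=u*(1+s.k1*r2)
        return u*s.f+[s.cx,s.cy]
    def ray(s,px):
        d=(np.atleast_2d(px)-[s.cx,s.cy])/s.f;u=d.copy()
        for _ in range(20): u=d/(1+s.k1*(u**2).sum(1,keepdims=True))
        return np.c_[u,np.ones(len(u))]@s.E[:3,:3].T
    def atz(s,px,z):
        r=s.ray(px);t=(z-s.E[2,3])/r[:,2:];return s.E[:3,3]+t*r
def T(x,y,yaw):
    c,n=np.cos(yaw),np.sin(yaw)
    return lambda P:np.atleast_2d(P)@np.array([[c,n,0],[-n,c,0],[0,0,1]])+[x,y,0]
def rbox(cx,cy,lx,ly,z0,z1,r=0):
    pts=[]
    for sx in(-1,1):
        for sy in(-1,1):
            for a in ([0] if r==0 else np.linspace(0,2*np.pi,13)):
                for z in(z0,z1): pts.append([cx+sx*(lx/2-r)+r*np.cos(a),cy+sy*(ly/2-r)+r*np.sin(a),z])
    return np.array(pts)
TIN=rbox(0,0,.08,.06,0,.07,.006);FIN=rbox(-.014,0,.032,.012,.07,.106)
def mask(cam,x,y,yaw,z0=0,S=4):
    m=np.zeros((420*S,560*S),np.uint8)
    for B in(TIN,FIN):
        p=cam.proj(T(x,y,yaw)(B)+[0,0,z0]);h=cv2.convexHull(((p+.5)*S-.5).astype(np.float32))
        cv2.fillConvexPoly(m,(h*16).round().astype(np.int32),1,shift=4)
    return cv2.resize(m.astype(np.float32),(560,420),interpolation=cv2.INTER_AREA)
E
cat > b.py <<'E'
from h import *
cams=[Cam(load("scene")),Cam(load("side"))]
rois=[(265,118,325,182),(163,195,212,252)]
obs=[]
for c,(x0,y0,x1,y1) in zip(cams,rois):
    g=c.img.astype(float).max(2); o=np.clip((90-g)/30,0,1); o=np.where(np.zeros_like(g)>0,0,o)
    m=np.zeros_like(o);m[y0:y1,x0:x1]=1
    # label fill
    o=o*m; 
    b=(o>.5).astype(np.uint8);n,l,st,_=cv2.connectedComponentsWithStats(b);k=1+st[1:,4].argmax()
    keep=cv2.dilate((l==k).astype(np.uint8),np.ones((3,3)));o=o*keep
    print(st[k]);obs.append(o)
def cost(p):
    s=0
    for c,o in zip(cams,obs):
        m=mask(c,p[0],p[1],p[2])
        d=np.abs(m-o)
        s+=d.sum()
    return s
p0=cams[1].atz([[187,232]],.035)[0];print(p0)
best=None
for yaw in np.radians([-70,-55,-40,-25]):
    r=minimize(cost,[p0[0],p0[1],yaw],method="Nelder-Mead",options=dict(initial_simplex=np.array([p0[0],p0[1],yaw])+np.array([[0,0,0],[.02,0,0],[0,.02,0],[0,0,.2]]),xatol=1e-5,fatol=.1))
    print(r.x[:2].round(4),np.degrees(r.x[2]).round(2),r.fun)
    if best is None or r.fun<best.fun: best=r
for i,(c,n) in enumerate(zip(cams,["scene","side"])):
    im=c.img[:,:,::-1].copy();x0,y0,x1,y1=rois[i];s=8
    im=cv2.resize(im[y0-10:y1+10,x0-10:x1+10],None,fx=s,fy=s)
    m=cv2.resize(mask(c,*best.x)[y0-10:y1+10,x0-10:x1+10],None,fx=s,fy=s)
    cs,_=cv2.findContours((m>.5).astype(np.uint8),cv2.RETR_LIST,cv2.CHAIN_APPROX_NONE);cv2.drawContours(im,cs,-1,(0,255,0),1)
    cv2.imwrite(f"pics/bf{i}.png",im[:600,:800])
E
python3 b.py
```

```text
[ 275  132   35   44 1039]
[ 170  202   36   45 1001]
[0.49395891 0.26957962 0.035     ]
[0.509  0.2825] -104.02 599.3916666666667
[0.5062 0.283 ] -15.4 297.6458333333333
[0.5062 0.2829] -15.25 297.29583333333335
[0.506  0.2821] -15.57 296.84999999999997
```

```bash
python3 -c "
import cv2,numpy as np
a=cv2.imread('pics/bf0.png');b=cv2.imread('pics/bf1.png');print(a.shape,b.shape)
h=min(a.shape[0],b.shape[0]);c=np.hstack([a[:h],b[:h]]);cv2.imwrite('pics/bf.png',cv2.resize(c,None,fx=.7,fy=.7))"
```

```text
(600, 640, 3) (600, 552, 3)
```

View pics/bf.png

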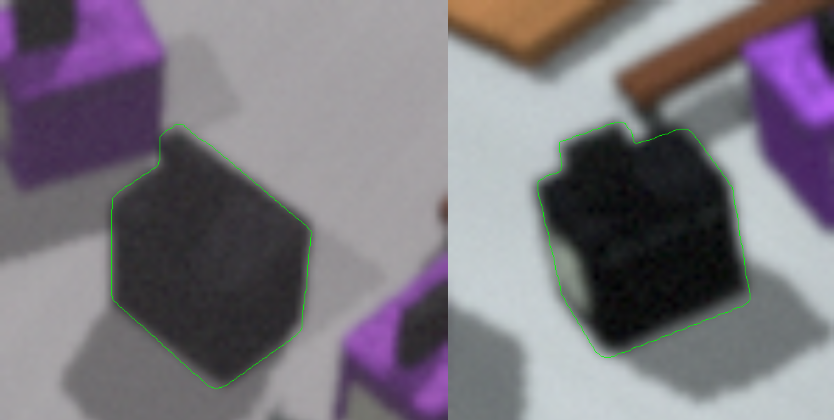

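```bash
cat > r.py <<'E'
from h import *
cams=[Cam(load("scene")),Cam(load("side"))]
rois=[(215,170,335,350),(240,160,400,310)]
def classes(c):
    hsv=cv2.cvtColor(np.ascontiguousarray(c.img),cv2.COLOR_RGB2HSV).astype(int);h,s,v=hsv[...,0],hsv[...,1],hsv[...,2]
    return [((h>60)&(h<95)&(s>80)),(((h<10)|(h>170))&(s>130)),((h>18)&(h<35)&(s>110))]
def render(c,x,y,yaw,dy,S=3,dxs=(0,0,0,0)):
    m=np.zeros((420*S,560*S),np.uint8);X=T(x,y,yaw)
    for i in range(4):
        for B,v in((TIN,i+1),(FIN,9)):
            p=c.proj(X(B+[.002,dy+.09-.06*i,.006]));h=cv2.convexHull(((p+.5)*S-.5).astype(np.float32))
            cv2.fillConvexPoly(m,(h*16).round().astype(np.int32),v,shift=4)
    return m
S=3
use=[1]
import sys
if len(sys.argv)>1: use=[0,1]
obs=[[cv2.GaussianBlur(k.astype(np.float32),(0,0),.5) for k in classes(c)] for c in cams]
def cost(p):
    t=0
    for j in use:
        c=cams[j];x0,y0,x1,y1=rois[j]
        m=render(c,*p,0)
        for i in range(3):
            q=cv2.resize((m==i+1).astype(np.float32),(560,420),interpolation=cv2.INTER_AREA)
            t+=np.abs(q-obs[j][i])[y0:y1,x0:x1].sum()
    return t
p0=cams[1].atz([[308,254]],.05)[0];print(p0)
for yaw in np.radians([-20,0,20]):
    r=minimize(cost,[p0[0],p0[1],yaw],method="Nelder-Mead",options=dict(initial_simplex=np.array([p0[0],p0[1],yaw])+np.array([[0,0,0],[.03,0,0],[0,.03,0],[0,0,.2]]),xatol=1e-5,fatol=.1))
    print(r.x.round(4),np.degrees(r.x[2]).round(2),r.fun)
    if yaw<-.1 or r.fun<best.fun: best=r
x,y,yaw=best.x;np.save("row.npy",best.x)
# caddy y offset: picks in side
s=lambda a,b:((a+.5)/5-.5+240,(b+.5)/5-.5+160)
c=cams[1]
for nm,px,z in[("floorFL",s(80,440),.006),("floorFR",s(598,738),.006),("wallL",s(95,360),.056),("wallLb",s(188,292),.056),("wallR",s(615,642),.056),("wallRb",s(700,550),.056),("rackL",s(108,98),.203),("rackR",s(706,370),.203)]:
    P=c.atz([px],z)[0];d=P[:2]-[x,y];print(nm,(np.array([np.cos(yaw)*d[0]+np.sin(yaw)*d[1],-np.sin(yaw)*d[0]+np.cos(yaw)*d[1]])*1000).round(1))
for i,c in enumerate(cams):
    x0,y0,x1,y1=rois[i];s=4
    im=cv2.resize(c.img[y0:y1,x0:x1,::-1],None,fx=s,fy=s)
    m=cv2.resize(render(c,*best.x,0),(560,420),interpolation=cv2.INTER_NEAREST)[y0:y1,x0:x1]
    m=render(c,*best.x,0,S=4)[y0*4:y1*4,x0*4:x1*4]
    e=cv2.morphologyEx(m,cv2.MORPH_GRADIENT,np.ones((2,2)));im[e>0]=(255,0,255)
    cv2.imwrite(f"pics/rf{i}.png",im[:600,:800])
E
python3 r.py; cp pics/rf0.png pics/rs0.png; cp pics/rf1.png pics/rs1.png;python3 r.py 2
```

```text
[ 0.63997102 -0.03257212  0.05      ]
[ 0.6575 -0.049   0.0596] 3.41 1620.644775390625
[ 0.6575 -0.0491  0.0632] 3.62 1616.38720703125
[ 0.657  -0.0489  0.0656] 3.76 1616.5618896484375
floorFL [-49.1 165.3]
floorFR [ -45.  -152.8]
wallL [-36.5 163.3]
wallLb [ 36.7 160.7]
wallR [ -30.8 -146.1]
wallRb [  43.6 -148.3]
rackL [ -8.3 172.8]
rackR [ 1.000e-01 -1.502e+02]
[ 0.63997102 -0.03257212  0.05      ]
[ 0.6514 -0.0516  0.0911] 5.22 2979.7451171875
[ 0.6512 -0.0519  0.0939] 5.38 2979.322998046875
[ 0.6514 -0.0519  0.0965] 5.53 2981.44970703125
floorFL [-37.5 169. ]
floorFR [ -43.1 -149.1]
wallL [-25.  166.6]
wallLb [ 48.1 161.7]
wallR [ -28.7 -142.9]
wallRb [  45.5 -147.3]
rackL [  3.5 175.2]
rackR [   2.  -147.9]
```

View pics/rs1.png

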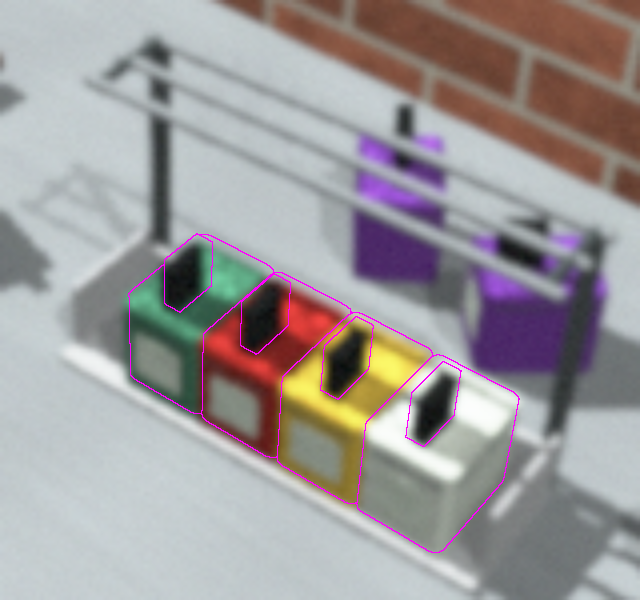

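View pics/rs0.png

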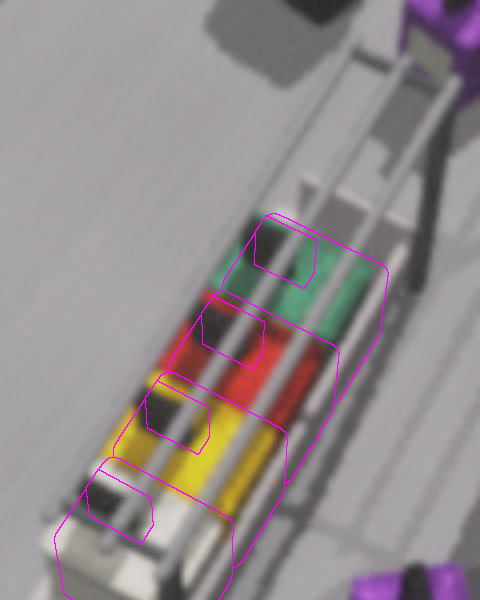

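```bash
cat > r2.py <<'E'
import sys; sys.argv=["r"]
src=open("r.py").read().split("p0=cams")[0];exec(src)
def render(c,x,y,yaw,z,S=3):
    m=np.zeros((420*S,560*S),np.uint8);X=T(x,y,yaw)
    for i in range(4):
        for B,v in((TIN,i+1),(FIN,9)):
            p=c.proj(X(B+[.002,.09-.06*i,.006+z]));h=cv2.convexHull(((p+.5)*S-.5).astype(np.float32))
            cv2.fillConvexPoly(m,(h*16).round().astype(np.int32),v,shift=4)
    return m
def cost(p):
    t=0
    for j in use:
        c=cams[j];x0,y0,x1,y1=rois[j]
        m=render(c,*p)
        for i in range(3):
            q=cv2.resize((m==i+1).astype(np.float32),(560,420),interpolation=cv2.INTER_AREA)
            t+=np.abs(q-obs[j][i])[y0:y1,x0:x1].sum()
    return t
for use in([0],[1],[0,1]):
    r=minimize(cost,[.65,-.05,.07,.0],method="Nelder-Mead",options=dict(initial_simplex=np.array([.65,-.05,.07,.0])+np.array([[0,0,0,0],[.03,0,0,0],[0,.03,0,0],[0,0,.2,0],[0,0,0,.02]]),xatol=1e-5,fatol=.1,maxiter=600))
    print(use,r.x.round(4),r.fun)
for i,c in enumerate(cams):
    x0,y0,x1,y1=rois[i];s=4
    im=cv2.resize(c.img[y0:y1,x0:x1,::-1],None,fx=s,fy=s)
    m=render(c,*r.x,S=4)[y0*4:y1*4,x0*4:x1*4]
    e=cv2.morphologyEx(m,cv2.MORPH_GRADIENT,np.ones((2,2)));im[e>0]=(255,0,255)
    cv2.imwrite(f"pics/rt{i}.png",im[:600,:800])
a=cv2.imread("pics/rt0.png");b=cv2.imread("pics/rt1.png");h=min(len(a),len(b));cv2.imwrite("pics/rt.png",cv2.resize(np.hstack([a[:h],b[:h]]),None,fx=.71,fy=.71))
E
python3 r2.py
```

```text
[0] [ 0.6246 -0.0136  0.0792 -0.0911] 1124.7259521484375
[1] [ 0.6608 -0.0462  0.0547 -0.0046] 1624.31005859375
[0, 1] [ 0.6514 -0.0528  0.0852  0.0035] 3005.29736328125
```

View pics/rt.png

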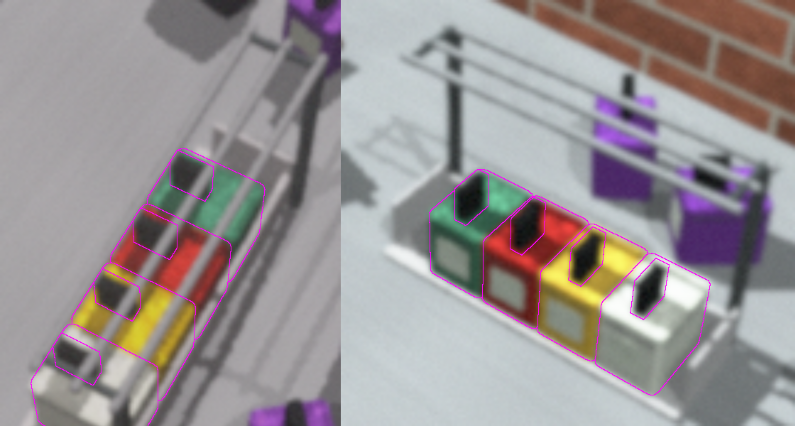

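```bash
cat > p.py <<'E'
from h import *
from scipy.linalg import logm,expm
from workcell import status
def pose(): 
    o=status.get_obs();M=np.eye(4);M[:3,:3]=R.from_quat(o["ee_rot"]).as_matrix();M[:3,3]=o["position"];return M,o
def orient(yaw,lean):
    c,s=np.cos(yaw),np.sin(yaw);L=np.radians(lean)
    x=np.array([-s,c,0]);z=np.array([c*np.sin(L),s*np.sin(L),-np.cos(L)]);return np.c_[x,np.cross(z,x),z]
def target(g,yaw,lean,back=0.):
    M=np.eye(4);M[:3,:3]=orient(yaw,lean);M[:3,3]=np.array(g)-(0.155+back)*M[:3,2];return M
def plan(M1,n=None,M0=None):
    if M0 is None: M0,_=pose()
    D=np.linalg.inv(M0)@M1;w=R.from_matrix(D[:3,:3]).as_rotvec();t=D[:3,3]
    if n is None: n=max(1,int(np.ceil(max(np.abs(t).max()/.045,np.degrees(np.abs(w)).max()/4.8))))
    for _ in range(1):
        F=np.real(expm(np.real(logm(D))/n))
    u=F[:3,3]/.05;v=np.degrees(R.from_matrix(F[:3,:3]).as_rotvec())/5
    print("n",n,"row",np.r_[u,v].round(3).tolist()," total mm",(t*1000).round(1),"deg",np.degrees(w).round(2))
def grasp():
    M,o=pose();g=M[:3,3]+.155*M[:3,2];z=M[:3,2];x=M[:3,0]
    print("t",round(o["clock"],2),"grasp",g.round(4),"lean",np.degrees(np.arcsin(np.hypot(z[0],z[1]))).round(2),"yawx",np.degrees(np.arctan2(-x[0],x[1])).round(2),"roll",np.degrees(x[2]).round(2),"F",o["ft_force"].round(1),"w",round(o["grip_width"],3),"J",o["joint_pos"].round(2))
    return g
E
python3 - <<'E'
from p import *
grasp()
x=T(.652,-.052,np.radians(4.5))([[-.012,.0,.1]])[0];print(x)
plan(target(x,np.radians(4.5),35,.12))
E
```

```text
t 0.55 grasp [0.22   0.585  0.2497] lean 0.01 yawx -20.61 roll 0.0 F [-0.2 -0.1 -0.7] w 1.0 J [-1.23  0.33 -0.06  1.46  0.02  1.35 -0.09]
[ 0.64003699 -0.05294151  0.1       ]
n 12 row [-1.014, 0.563, 0.278, -0.574, 0.128, -0.405]  total mm [-516.2  474.9   79.4] deg [-34.43   7.66 -24.32]
```

Emit:
servo_tool --motion '[[[-0.51,0.28,0.14,-0.29,0.06,-0.2],[-0.51,0.28,0.14,-0.29,0.06,-0.2],[-0.51,0.28,0.14,-0.29,0.06,-0.2],[-0.51,0.28,0.14,-0.29,0.06,-0.2],[-0.51,0.28,0.14,-0.29,0.06,-0.2],[-0.51,0.28,0.14,-0.29,0.06,-0.2],[-0.51,0.28,0.14,-0.29,0.06,-0.2],[-0.51,0.28,0.14,-0.29,0.06,-0.2],[-0.51,0.28,0.14,-0.29,0.06,-0.2],[-0.51,0.28,0.14,-0.29,0.06,-0.2],[-0.51,0.28,0.14,-0.29,0.06,-0.2],[-0.51,0.28,0.14,-0.29,0.06,-0.2]]]'

```text
clock: 1.75
position: [0.3153, 0.2358, 0.3375]
ee_rot: [0.744, 0.649, 0.118, 0.108]
ft_force: [1.1, 0.1, 0.7]
grip_width: 1.002
```

```bash
cat > g0.py <<'E'
from p import *
grasp()
x=T(.652,-.052,np.radians(4.5))([[-.012,.0,.1]])[0]
plan(target(x,np.radians(4.5),35,.12))
E
python3 g0.py
```

```text
t 1.75 grasp [0.3642 0.2345 0.1905] lean 18.4 yawx -7.43 roll 1.95 F [1.1 0.1 0.7] w 1.002 J [-1.   -0.23  0.12  2.21  0.34  0.98  0.39]
n 7 row [-0.843, 0.459, 0.235, -0.47, 0.103, -0.331]  total mm [-277.2  193.8   67. ] deg [-16.44   3.62 -11.57]
```

Emit:
servo_tool --motion '[[[-0.49,0.27,0.14,-0.27,0.06,-0.19],[-0.49,0.27,0.14,-0.27,0.06,-0.19],[-0.49,0.27,0.14,-0.27,0.06,-0.19],[-0.49,0.27,0.14,-0.27,0.06,-0.19],[-0.49,0.27,0.14,-0.27,0.06,-0.19],[-0.49,0.27,0.14,-0.27,0.06,-0.19],[-0.49,0.27,0.14,-0.27,0.06,-0.19],[-0.49,0.27,0.14,-0.27,0.06,-0.19],[-0.49,0.27,0.14,-0.27,0.06,-0.19],[-0.49,0.27,0.14,-0.27,0.06,-0.19],[-0.49,0.27,0.14,-0.27,0.06,-0.19],[0,0,0,0,0,0]]]' --jaw 110

```text
clock: 2.95
position: [0.4755, -0.0576, 0.3269]
ee_rot: [0.656, 0.694, 0.218, 0.201]
ft_force: [-0.9, 0.9, 0.1]
grip_width: 0.575
```

```bash
python3 g0.py
python3 - <<'E'
from workcell import cams
import cv2,pickle
c=cams.camera("wrist");pickle.dump(c,open("w1.pkl","wb"));cv2.imwrite("pics/w1.png",c["color"][:,:,::-1])
E
```

```text
t 2.95 grasp [ 0.5631 -0.0514  0.1992] lean 34.51 yawx 3.38 roll 0.46 F [-0.9  0.9  0.1] w 0.575 J [-0.93 -0.27  0.9   2.22  0.34  0.51  1.4 ]
n 1 row [-0.163, 0.094, 0.104, -0.097, 0.053, -0.237]  total mm [-8.2  4.7  5.2] deg [-0.48  0.26 -1.18]
```

View pics/w1.png

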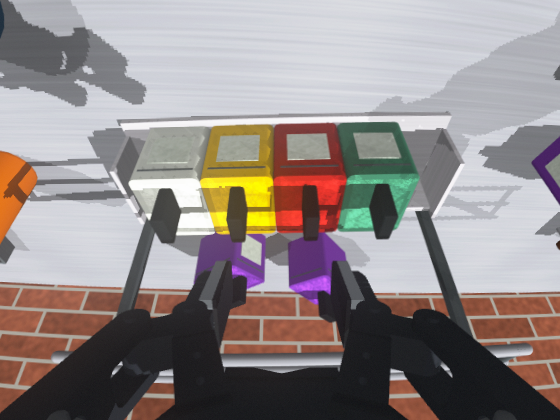

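```bash
cat > r3.py <<'E'
import sys,pickle
from h import *
def classes(c):
    hsv=cv2.cvtColor(np.ascontiguousarray(c.img),cv2.COLOR_RGB2HSV).astype(int);h,s,v=hsv[...,0],hsv[...,1],hsv[...,2]
    return [((h>60)&(h<95)&(s>80)),(((h<10)|(h>170))&(s>130)),((h>18)&(h<35)&(s>110))]
def fillm(k):
    k=cv2.morphologyEx(k.astype(np.uint8),cv2.MORPH_OPEN,np.ones((3,3)));n,l,st,_=cv2.connectedComponentsWithStats(k);k=(l==1+st[1:,4].argmax()).astype(np.uint8)
    cs,_=cv2.findContours(k,cv2.RETR_EXTERNAL,cv2.CHAIN_APPROX_NONE);return cs
def hullpts(c,x,y,yaw,dy,z0=.006):
    return c.proj(T(x,y,yaw)(TIN+[0,dy,z0]))
# per-tin fit: mask of body (with label), minus fin; each tin own pose
def fit(c,k,p0,roi,free=3,z0=.006):
    S=3;ys,ye,xs,xe=roi
    m=k.astype(np.uint8);m[:ys]=0;m[ye:]=0;m[:,:xs]=0;m[:,xe:]=0
    cs=fillm(m);o=np.zeros(m.shape,np.uint8);cv2.drawContours(o,cs,-1,1,-1);o=o.astype(np.float32)
    def ren(p):
        mm=np.zeros((420*S,560*S),np.uint8)
        for B,v in((TIN,1),(FIN,0)):
            q=c.proj(T(*p)(B+[0,0,z0]));h=cv2.convexHull(((q+.5)*S-.5).astype(np.float32));cv2.fillConvexPoly(mm,(h*16).round().astype(np.int32),v,shift=4)
        return cv2.resize(mm.astype(np.float32),(560,420),interpolation=cv2.INTER_AREA)
    q=c.proj(T(*p0)(FIN+[0,0,z0]))
    cost=lambda p:np.abs(ren(p)-o).sum()
    r=minimize(cost,p0,method="Nelder-Mead",options=dict(initial_simplex=np.array(p0)+np.array([[0,0,0],[.015,0,0],[0,.015,0],[0,0,.1]]),xatol=1e-5,fatol=.1))
    return r.x,r.fun,o,ren(r.x)
if __name__=="__main__":
    c=Cam(pickle.load(open("w1.pkl","rb")));ks=classes(c);im=c.img[:,:,::-1].copy()
    for k,dy,n in zip(ks,[.09,.03,-.03],"gry"):
        x0=T(.652,-.052,.0785)([[0,dy,0]])[0]
        x,f,o,m=fit(c,k,[x0[0],x0[1],.0785],(110,260,100,480));print(n,x[:2].round(4),np.degrees(x[2]).round(2),f.round(0))
        cs,_=cv2.findContours((m>.5).astype(np.uint8),cv2.RETR_LIST,cv2.CHAIN_APPROX_NONE);cv2.drawContours(im,cs,-1,(255,0,255),1)
    cv2.imwrite("pics/w1f.png",cv2.resize(im[90:270,90:490],None,fx=2,fy=2))
E
python3 r3.py
```

```text
g [0.6499 0.0426] 10.48 3296.0
r [ 0.6522 -0.0211] 4.97 291.0
y [ 0.6563 -0.0826] 3.43 363.0
```

View pics/w1f.png

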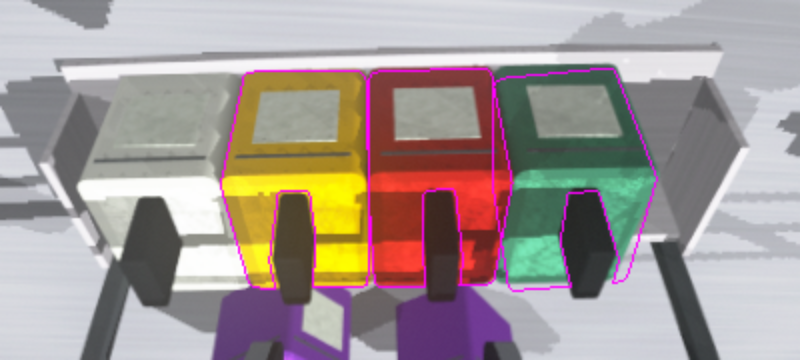

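Run:
```python
import pickle
from h import *
c=Cam(pickle.load(open("w1.pkl","rb")))
yaw=np.radians(4)
for n,px,z in[("Ltop f",(442,128),.056),("Ltop b",(463,164),.056),("Rtop f",(131,139),.056),("Rtop b",(110,170),.056),("Rfloor f",(121,120),.006),("Lfloor f",(449,113),.006),("green fl top",(426,178),.076),("white fr top",(131,184),.076)]:
    P=c.atz([px],z)[0];d=P[:2]-[.6522,-.0211];print(n,(np.array([np.cos(yaw)*d[0]+np.sin(yaw)*d[1],-np.sin(yaw)*d[0]+np.cos(yaw)*d[1]])*1000).round(1))
```

```text
Ltop f [-72.5 102.7]
Ltop b [-34.1 136.6]
Rtop f [ -65.7 -143.6]
Rtop b [ -32.4 -175.5]
Rfloor f [ -49.5 -174.6]
Lfloor f [-52.4 134.2]
green fl top [-37.1  95.8]
white fr top [ -34.7 -149.4]
```

```bash
cat > g1.py <<'E'
from p import *
import sys
a=sys.argv; grasp()
# args: gx gy gz yawdeg lean back [n]
v=list(map(float,a[1:7]));plan(target(v[:3],np.radians(v[3]),v[4],v[5]),int(a[7]) if len(a)>7 else None)
E
python3 g1.py .6382 -.0221 .101 4 35 .06; python3 g1.py .6382 -.0221 .101 4 35 .0
```

```text
t 3.0 grasp [ 0.5622 -0.0494  0.1987] lean 34.42 yawx 3.47 roll 0.48 F [-0.8  0.5 -0.1] w 0.567 J [-0.93 -0.27  0.9   2.22  0.34  0.51  1.39]
n 2 row [0.222, 0.063, 0.646, -0.058, -0.009, -0.071]  total mm [22.1  6.4 64.6] deg [-0.58 -0.09 -0.71]
t 3.0 grasp [ 0.5622 -0.0494  0.1987] lean 34.42 yawx 3.47 roll 0.48 F [-0.8  0.5 -0.1] w 0.567 J [-0.93 -0.27  0.9   2.22  0.34  0.51  1.39]
n 3 row [0.147, 0.045, 0.83, -0.039, -0.006, -0.047]  total mm [ 22.1   7.1 124.6] deg [-0.58 -0.09 -0.71]
```

Emit:
servo_tool --motion '[[[0.22,0.06,0.4,-0.06,-0.01,-0.07],[0.22,0.06,0.5,-0.06,-0.01,-0.07],[0,0,0.4,0,0,0],[0,0,0,0,0,0]]]' --jaw 125 --force 30

```text
clock: 3.4
position: [0.5093, -0.0268, 0.2804]
ee_rot: [0.651, 0.699, 0.22, 0.198]
ft_force: [-0.7, -0.4, -0.3]
grip_width: 0.508
```

```bash
python3 g1.py .6382 -.0221 .101 4 35 .0;  python3 - <<'E'
from workcell import cams
import cv2,pickle
c=cams.camera("wrist");pickle.dump(c,open("w2.pkl","wb"));cv2.imwrite("pics/w2.png",c["color"][:,:,::-1])
E
```

```text
t 3.4 grasp [ 0.5965 -0.019   0.1525] lean 34.41 yawx 4.27 roll 0.59 F [-0.7 -0.4 -0.3] w 0.508 J [-1.2  -0.03  1.2   2.2  -0.08  0.35  1.71]
n 2 row [-0.048, 0.033, 0.658, -0.059, -0.064, -0.011]  total mm [-5.   3.4 65.8] deg [-0.59 -0.64 -0.11]
```

View pics/w2.png

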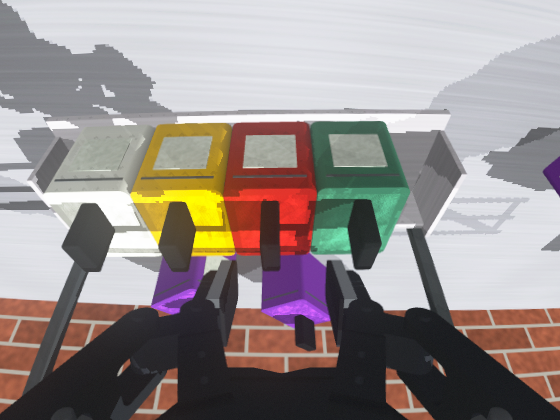

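```bash
cat > kin.py <<'E'
from p import *
import itertools
def Rz(a): return R.from_euler("z",a).as_matrix()
def Ry(a): return R.from_euler("y",a).as_matrix()
def fk(q,p,s):
    d1,d3,a4,a5,d5,a7,d7,o7,o1,a2=p
    M=np.eye(3);t=np.array([0,0,d1]);ex,ez=np.eye(3)[0],np.eye(3)[2]
    M=M@Rz(s[0]*q[0]+o1);t=t+M@ex*a2;M=M@Ry(q[1]);t=t+M@ez*d3;M=M@Rz(s[1]*q[2]);t=t+M@ex*a4;M=M@Ry(q[3]);t=t+M@(ez*d5+ex*a5)
    M=M@Rz(s[2]*q[4]);M=M@Ry(q[5]);t=t+M@ex*a7;M=M@Rz(s[3]*q[6]+o7);t=t+M@ez*d7
    return t,M
if __name__=="__main__":
    D=[([-1.23356605,.33286909,-.06470491,1.46099277,.02158415,1.34989777,-.08846853],[.22001154,.58484203,.40389292],[.8222,.5692,-.0006,.0004]),
    ([-1.,-.23,.12,2.21,.34,.98,.39],[.3153,.2358,.3375],[.744,.649,.118,.108]),
    ([-.93,-.27,.9,2.22,.34,.51,1.4],[.4755,-.0576,.3269],[.656,.694,.218,.201])]
    M,o=pose();D.append((o["joint_pos"],o["position"],o["ee_rot"]))
    best=[]
    for s in itertools.product([1,-1],repeat=4):
        for o1 in(0,np.pi):
          for o7 in np.arange(0,2*np.pi,np.pi/2):
            def res(p):
                r=[]
                for q,x,e in D:
                    t,M=fk(q,p,s);r+=list((t-x)*3)+list((R.from_matrix(M).inv()*R.from_quat(e)).as_rotvec())
                r+=list(.002*np.array(p)[[2,3,5,9]]);return np.array(r)
            f=least_squares(res,[.33,.4,0,0,.4,0,.1,o7,o1,0]);best.append((f.cost,s,f.x))
    best.sort(key=lambda b:b[0])
    for b in best[:4]: print(b[0],b[1],b[2].round(3))
    import pickle;pickle.dump(best[0],open("kin.pkl","wb"))
E
python3 kin.py
```

```text
0.0020475833495958414 (-1, -1, -1, -1) [ 3.010e-01  4.610e-01  2.000e-03  4.000e-03  5.020e-01  1.500e-02
  2.170e-01 -3.199e+00 -6.600e-02 -1.000e-03]
0.0020475833495959585 (-1, -1, -1, -1) [ 3.010e-01  4.610e-01  2.000e-03  4.000e-03  5.020e-01  1.500e-02
  2.170e-01  3.084e+00 -6.600e-02 -1.000e-03]
0.002047583349595965 (-1, -1, -1, -1) [ 3.010e-01  4.610e-01  2.000e-03  4.000e-03  5.020e-01  1.500e-02
  2.170e-01  3.084e+00 -6.600e-02 -1.000e-03]
0.0020475833495960105 (-1, -1, -1, -1) [ 3.010e-01  4.610e-01  2.000e-03  4.000e-03  5.020e-01  1.500e-02
  2.170e-01  3.084e+00 -6.600e-02 -1.000e-03]
```

```bash
cat > ik.py <<'E'
from kin import *
import pickle
_,S,P=pickle.load(open("kin.pkl","rb"))
LO=np.array([-2.6,-.5,-1.47,.16,-1.27,.06,-2.6]);HI=np.array([2.6,2.12,1.34,2.42,4.41,2.06,2.6])
def sols(M1,j1s=np.arange(-1.6,1.0,.2),q0=None):
    out=[]
    for j1 in j1s:
        def res(q):
            t,M=fk(q,P,S);return np.r_[(t-M1[:3,3])*5,R.from_matrix(M.T@M1[:3,:3]).as_rotvec(),(q[0]-j1)*1]
        best=None
        for q in ([q0] if q0 is not None else [])+[np.array([j1,.3,0,1.8,0,.8,0]),np.array([j1,.3,.8,2,.3,.5,1]),np.array([j1,.3,-.8,2,.3,.5,-1])]:
            f=least_squares(res,np.clip(q,LO+1e-3,HI-1e-3),bounds=(LO,HI))
            if best is None or f.cost<best.cost: best=f
        if best.cost<1e-4: out.append(best.x)
    return out
if __name__=="__main__":
    for nm,g,yaw,lean,b in[("red",(.638,-.022,.101),4,35,0),("red",(.638,-.022,.101),4,26,0),("red",(.638,-.022,.101),4,44,0),("red back",(.638,-.022,.101),4,35,.06),("black",(.495,.285,.094),-15,35,0),("front",(.53,-.05,.15),4,35,0)]:
        print(nm,lean)
        for q in sols(target(g,np.radians(yaw),lean,b)): print("  ",q.round(2),"margin",np.minimum(q-LO,HI-q).min().round(2))
E
python3 ik.py
```

```text
red 35
   [-0.8   0.24  0.91  2.17 -0.96  0.35  2.53] margin 0.07
   [-0.6   0.19  0.68  2.17 -0.82  0.3   2.41] margin 0.19
   [-0.4   0.17  0.47  2.17 -0.69  0.28  2.3 ] margin 0.22
   [-0.2   0.16  0.25  2.16 -0.56  0.26  2.19] margin 0.2
   [ 0.    0.15  0.04  2.16 -0.44  0.24  2.08] margin 0.18
   [ 0.2   0.16 -0.18  2.16 -0.3   0.23  1.95] margin 0.17
   [ 0.4   0.16 -0.39  2.16 -0.14  0.23  1.81] margin 0.17
   [ 0.6   0.18 -0.61  2.16  0.05  0.23  1.63] margin 0.17
   [ 0.8   0.22 -0.84  2.16  0.31  0.24  1.39] margin 0.18
red 26
   [-1.    0.44  1.18  2.03 -0.89  0.64  2.36] margin 0.16
   [-0.8   0.31  0.91  2.03 -0.65  0.55  2.18] margin 0.39
   [-0.6   0.25  0.68  2.03 -0.48  0.51  2.05] margin 0.39
   [-0.4   0.22  0.45  2.03 -0.36  0.49  1.95] margin 0.39
   [-0.2   0.21  0.23  2.02 -0.25  0.48  1.86] margin 0.4
   [ 0.    0.2   0.01  2.02 -0.14  0.47  1.77] margin 0.4
   [ 0.2   0.21 -0.21  2.02 -0.04  0.46  1.68] margin 0.4
   [ 0.4   0.22 -0.43  2.02  0.08  0.47  1.59] margin 0.4
   [ 0.6   0.25 -0.66  2.02  0.21  0.47  1.47] margin 0.4
   [ 0.8   0.3  -0.9   2.03  0
[... 1658 characters left out ...]
-1.38  2.13  1.44  1.27 -0.57] margin 0.09
front 35
   [-1.2  -0.48  1.13  2.35  0.79  0.48  1.05] margin 0.02
   [-1.   -0.33  1.    2.35  0.44  0.39  1.36] margin 0.07
   [-0.8  -0.25  0.85  2.35  0.17  0.37  1.6 ] margin 0.07
   [-0.6  -0.21  0.68  2.35 -0.03  0.36  1.78] margin 0.07
   [-0.4  -0.18  0.51  2.35 -0.17  0.37  1.92] margin 0.07
   [-0.2  -0.17  0.33  2.35 -0.28  0.38  2.02] margin 0.07
   [-0.   -0.16  0.14  2.35 -0.38  0.39  2.1 ] margin 0.07
   [ 0.2  -0.16 -0.04  2.35 -0.46  0.4   2.18] margin 0.07
   [ 0.4  -0.16 -0.23  2.35 -0.54  0.41  2.25] margin 0.07
   [ 0.6  -0.17 -0.41  2.35 -0.62  0.43  2.32] margin 0.07
   [ 0.8  -0.19 -0.59  2.35 -0.71  0.45  2.4 ] margin 0.07
```

```bash
cat > sim.py <<'E'
from ik import *
def jac(q):
    t0,M0=fk(q,P,S);J=np.zeros((6,7));e=1e-5
    for i in range(7):
        qq=np.array(q);qq[i]+=e;t,M=fk(qq,P,S);J[:3,i]=(t-t0)/e;J[3:,i]=R.from_matrix(M@M0.T).as_rotvec()/e
    return J
def track(q,M1,lam=.01,k=8,it=3):
    q=np.array(q,float)
    t0,R0=fk(q,P,S);rv=R.from_matrix(R0.T@M1[:3,:3]).as_rotvec()
    for a in np.linspace(0,1,k+1)[1:]:
        tt=t0+a*(M1[:3,3]-t0);RR=R0@R.from_rotvec(a*rv).as_matrix()
        for _ in range(it):
            t,M=fk(q,P,S);e=np.r_[tt-t,R.from_matrix(RR@M.T).as_rotvec()];J=jac(q)
            q=q+J.T@np.linalg.solve(J@J.T+lam**2*np.eye(6),e)
    return q
def rows(q,rs,**k):
    for r in rs:
        t,M=fk(q,P,S);A=np.eye(4);A[:3,:3]=M@R.from_rotvec(np.radians(5)*np.array(r[3:])).as_matrix();A[:3,3]=t+M@(np.array(r[:3])*.05)
        q=track(q,A,k=2,**k)
    return q
if __name__=="__main__":
    q0=[-1.23356605,.33286909,-.06470491,1.46099277,.02158415,1.34989777,-.08846853]
    for lam in(.01,.05,.1):
        q=rows(q0,[[-.51,.28,.14,-.29,.06,-.2]]*12,lam=lam);print(q.round(2))
        q=rows(q,[[-.49,.27,.14,-.27,.06,-.19]]*11,lam=lam);print(q.round(2))
        q=rows(q,[[.22,.06,.4,-.06,-.01,-.07],[.22,.06,.5,-.06,-.01,-.07],[0,0,.4,0,0,0]],lam=lam);print(q.round(2))
E
python3 sim.py
```

```text
[-1.04 -0.22  0.14  2.2   0.32  0.99  0.37]
[-0.95 -0.33  0.85  2.26  0.42  0.56  1.26]
[-1.19 -0.1   1.12  2.24  0.16  0.37  1.45]
[-1.04 -0.22  0.14  2.2   0.32  0.99  0.37]
[-0.95 -0.34  0.85  2.26  0.43  0.56  1.26]
[-1.18 -0.1   1.1   2.24  0.17  0.37  1.43]
[-1.04 -0.22  0.14  2.2   0.33  0.99  0.37]
[-0.95 -0.34  0.85  2.26  0.43  0.56  1.25]
[-1.13 -0.13  1.04  2.25  0.24  0.38  1.37]
```

```bash
cat > s1.py <<'E'
from sim import *
q0=status.get_obs()["joint_pos"];rng=np.random.default_rng(0)
mar=lambda q:np.minimum(q-LO,HI-q).min()
def go(q,g,yaw,lean,back=0,k=10):
    path=[];M1=target(g,np.radians(yaw),lean,back)
    t0,R0=fk(q,P,S);rv=R.from_matrix(R0.T@M1[:3,:3]).as_rotvec()
    for a in np.linspace(0,1,k+1)[1:]:
        A=np.eye(4);A[:3,3]=t0+a*(M1[:3,3]-t0);A[:3,:3]=R0@R.from_rotvec(a*rv).as_matrix();q=track(q,A,k=1,it=2);path.append(q)
    return q,min(map(mar,path))
F=(.638,-.022,.101)
if __name__=="__main__":
    res=[]
    for i in range(120):
        lean=28
        W=[([rng.uniform(.5,.62),rng.uniform(-.35,.35),rng.uniform(.25,.42)],rng.uniform(-40,40),rng.uniform(-5,35)) for _ in range(rng.integers(0,3))]
        q=q0.copy();m=9
        up=([.58,-.02,.25],4,28)
        for w in [up]+W+[up]: q,mm=go(q,*w);m=min(m,mm)
        q,m1=go(q,F,4,lean,.06);q,m2=go(q,F,4,lean,0);m=min(m,m1,m2)
        res.append((m,abs(q[0]),q,W))
    res.sort(key=lambda r:-r[0])
    for r in res[:6]: print(round(r[0],2),r[2].round(2),[(np.round(w[0],2).tolist(),round(w[1]),round(w[2])) for w in r[3]])
    r=[r for r in res if not r[3]][:1];print(r)
E
time python3 s1.py
```

```text
0.18 [-0.73  0.27  0.82  2.06 -0.62  0.48  2.17] [([0.52, -0.03, 0.39], -22, -3), ([0.55, -0.21, 0.27], 6, 7)]
0.18 [-0.63  0.24  0.71  2.06 -0.54  0.46  2.11] [([0.52, 0.31, 0.31], -32, 20), ([0.61, -0.04, 0.41], 0, 12)]
0.18 [-0.61  0.24  0.68  2.06 -0.53  0.46  2.1 ] [([0.5, 0.16, 0.35], -38, 24), ([0.5, 0.18, 0.34], 34, -2)]
0.18 [-0.82  0.3   0.93  2.06 -0.7   0.5   2.23] [([0.6, 0.34, 0.39], -6, 34)]
0.18 [-0.8   0.29  0.91  2.06 -0.68  0.5   2.22] [([0.56, 0.22, 0.42], -12, 2), ([0.55, 0.18, 0.32], 7, 0)]
0.18 [-0.79  0.29  0.89  2.06 -0.67  0.49  2.21] [([0.58, 0.12, 0.34], -9, 20), ([0.57, -0.11, 0.3], 4, 19)]
[(np.float64(0.09796093526559191), np.float64(0.8489625046538607), array([-0.8489625 ,  0.30956147,  0.96929817,  2.06165019, -0.72996766,
        0.51182401,  2.25959623]), [])]
real	0m50.533s
user	0m50.653s
sys	0m0.097s
```

```bash
python3 g1.py .58 -.02 .25 4 31 0;python3 - <<'E'
from s1 import *
q=q0;
for w in[([.58,-.02,.25],4,31,0),(F,4,31,.06),(F,4,31,0),((.635,.02,.101),4,31,0)]:
    q,m=go(q,*w);print(q.round(2),round(m,2))
E
```

```text
t 3.45 grasp [ 0.5964 -0.0192  0.1529] lean 34.42 yawx 4.3 roll 0.52 F [-0.1  0.1 -0.7] w 0.512 J [-1.2  -0.03  1.2   2.2  -0.07  0.35  1.71]
n 2 row [0.027, 0.492, -0.899, 0.341, -0.06, -0.002]  total mm [  3.   50.5 -89.1] deg [ 3.41 -0.6  -0.02]
[-1.04 -0.26  0.92  2.08  0.28  0.69  1.4 ] 0.18
[-1.21  0.1   1.29  2.13 -0.42  0.48  2.02] 0.02
[-0.87  0.29  0.98  2.11 -0.83  0.45  2.37] 0.09
[-1.01  0.29  1.03  2.12 -0.76  0.42  2.22] 0.25
```

```bash
cat > s2.py <<'E'
from s1 import *
rng=np.random.default_rng(1);res=[]
up=([.58,-.02,.26],4,31)
qu,_=go(q0,*up)
for i in range(150):
    W=[([rng.uniform(.5,.66),rng.uniform(-.35,.35),rng.uniform(.27,.45)],rng.uniform(-40,40),rng.uniform(-5,35)) for _ in range(rng.integers(1,3))]
    q=qu;m=9
    for w in W+[([.60,-.02,.2],4,31),(F,4,31,.03),(F,4,31)]:
        q,mm=go(q,*w,k=6);m=min(m,mm)
    res.append((m,q,W))
res.sort(key=lambda r:-r[0])
for r in res[:8]: print(round(r[0],2),r[1].round(2),[(np.round(w[0],2).tolist(),round(w[1]),round(w[2])) for w in r[2]])
E
python3 s2.py
```

```text
0.3 [-0.67  0.23  0.76  2.11 -0.66  0.4   2.23] [([0.65, 0.25, 0.33], -37, 26)]
0.3 [-0.72  0.24  0.82  2.11 -0.7   0.41  2.27] [([0.53, 0.32, 0.3], 1, 1), ([0.61, -0.16, 0.29], -36, 2)]
0.3 [-0.74  0.25  0.84  2.11 -0.71  0.41  2.28] [([0.64, 0.28, 0.27], -39, 8)]
0.29 [-0.76  0.25  0.86  2.11 -0.73  0.42  2.29] [([0.62, 0.08, 0.44], -37, 16)]
0.29 [-0.76  0.25  0.86  2.11 -0.73  0.42  2.29] [([0.59, 0.0, 0.28], -32, 16)]
0.28 [-0.69  0.23  0.77  2.11 -0.67  0.4   2.24] [([0.63, 0.12, 0.35], -38, 2), ([0.62, -0.29, 0.33], -20, 25)]
0.28 [-0.65  0.23  0.74  2.11 -0.65  0.4   2.22] [([0.56, 0.08, 0.32], -32, 14), ([0.6, -0.08, 0.45], -8, 7)]
0.28 [-0.75  0.25  0.85  2.11 -0.73  0.42  2.29] [([0.63, 0.3, 0.44], -9, 25)]
```

Emit:
servo_tool --motion '[[[0.02,0.27,-0.55,0.17,0,0],[0.02,0.27,-0.55,0.17,0,0],[0.02,0.27,-0.55,0.17,0,0],[0,0,0,0,0,0]]]'

```text
clock: 3.85
position: [0.496, -0.0249, 0.3668]
ee_rot: [0.654, 0.704, 0.204, 0.187]
ft_force: [1.4, -0.3, -0.4]
grip_width: 0.508
```

```bash
python3 g1.py .59 0 .28 -32 16 0 12
```

```text
t 3.85 grasp [ 0.5781 -0.0182  0.2355] lean 32.11 yawx 4.31 roll 0.22 F [ 1.4 -0.3 -0.4] w 0.508 J [-1.01 -0.26  0.89  2.12  0.34  0.65  1.34]
n 12 row [0.103, 0.114, -0.06, 0.258, -0.251, 0.553]  total mm [ 43.3  84.8 -20. ] deg [ 15.49 -15.04  33.18]
```

Emit:
servo_tool --motion '[[[0.1,0.11,-0.06,0.26,-0.25,0.55],[0.1,0.11,-0.06,0.26,-0.25,0.55],[0.1,0.11,-0.06,0.26,-0.25,0.55],[0.1,0.11,-0.06,0.26,-0.25,0.55],[0.1,0.11,-0.06,0.26,-0.25,0.55],[0.1,0.11,-0.06,0.26,-0.25,0.55],[0.1,0.11,-0.06,0.26,-0.25,0.55],[0.1,0.11,-0.06,0.26,-0.25,0.55],[0.1,0.11,-0.06,0.26,-0.25,0.55],[0.1,0.11,-0.06,0.26,-0.25,0.55],[0.1,0.11,-0.06,0.26,-0.25,0.55],[0.1,0.11,-0.06,0.26,-0.25,0.55]]]'

```text
clock: 5.05
position: [0.5475, 0.011, 0.4391]
ee_rot: [0.877, 0.455, 0.067, 0.141]
ft_force: [0.6, 0.2, 0.3]
grip_width: 0.506
```

```bash
python3 g1.py .60 -.0245 .2 4 31 0 12
```

```text
t 5.05 grasp [ 0.5856 -0.0178  0.2916] lean 17.94 yawx -35.24 roll -0.6 F [0.6 0.2 0.3] w 0.506 J [-0.94  0.04  0.8   1.76  0.21  1.14  0.74]
n 12 row [-0.084, -0.093, 0.152, -0.213, 0.28, -0.593]  total mm [-48.1 -31.4 102. ] deg [-12.76  16.81 -35.56]
```

Emit:
servo_tool --motion '[[[-0.08,-0.09,0.15,-0.21,0.28,-0.59],[-0.08,-0.09,0.15,-0.21,0.28,-0.59],[-0.08,-0.09,0.15,-0.21,0.28,-0.59],[-0.08,-0.09,0.15,-0.21,0.28,-0.59],[-0.08,-0.09,0.15,-0.21,0.28,-0.59],[-0.08,-0.09,0.15,-0.21,0.28,-0.59],[-0.08,-0.09,0.15,-0.21,0.28,-0.59],[-0.08,-0.09,0.15,-0.21,0.28,-0.59],[-0.08,-0.09,0.15,-0.21,0.28,-0.59],[-0.08,-0.09,0.15,-0.21,0.28,-0.59],[-0.08,-0.09,0.15,-0.21,0.28,-0.59],[-0.08,-0.09,0.15,-0.21,0.28,-0.59]]]'

```text
clock: 6.25
position: [0.5189, -0.0383, 0.3388]
ee_rot: [0.652, 0.703, 0.195, 0.206]
ft_force: [0.3, 0.3, -0.9]
grip_width: 0.507
```

```bash
python3 g1.py .6382 -.0221 .101 4 31 0.04;python3 g1.py .6382 -.0221 .101 4 31 0.0
```

```text
t 6.25 grasp [ 0.6031 -0.0373  0.2087] lean 32.91 yawx 3.73 roll -1.99 F [ 0.3  0.3 -0.9] w 0.507 J [-0.98 -0.11  0.94  2.11  0.19  0.53  1.5 ]
n 2 row [0.097, -0.211, 0.7, 0.186, 0.183, 0.083]  total mm [ 10.4 -21.7  69.8] deg [1.86 1.83 0.83]
t 6.25 grasp [ 0.6031 -0.0373  0.2087] lean 32.91 yawx 3.73 roll -1.99 F [ 0.3  0.3 -0.9] w 0.507 J [-0.98 -0.11  0.94  2.11  0.19  0.53  1.5 ]
n 3 row [0.069, -0.145, 0.734, 0.124, 0.122, 0.055]  total mm [ 11.7 -22.9 109.7] deg [1.86 1.83 0.83]
```

Emit:
servo_tool --motion '[[[0.06,-0.12,0.35,0.1,0.1,0.05],[0.06,-0.12,0.35,0.1,0.1,0.05],[0.06,-0.12,0.35,0.1,0.1,0.05],[0.06,-0.1,0.33,0.1,0.1,0.05],[0,0,0,0,0,0]]]'

```text
clock: 6.75
position: [0.5327, -0.0283, 0.2653]
ee_rot: [0.659, 0.704, 0.195, 0.18]
ft_force: [-1.1, -0.2, -0.5]
grip_width: 0.51
```

```bash
python3 g1.py .6382 -.0221 .101 4 31 0.0;  python3 - <<'E'
from workcell import cams
import cv2,pickle
c=cams.camera("wrist");pickle.dump(c,open("w2.pkl","wb"));cv2.imwrite("pics/w3.png",c["color"][:,:,::-1])
E
```

```text
t 6.75 grasp [ 0.6118 -0.0224  0.1321] lean 30.78 yawx 3.85 roll 0.22 F [-1.1 -0.2 -0.5] w 0.51 J [-0.94  0.16  0.99  2.13 -0.43  0.42  2.  ]
n 1 row [-0.025, 0.122, 0.804, -0.044, -0.022, -0.049]  total mm [-1.3  6.1 40.2] deg [-0.22 -0.11 -0.25]
```

View pics/w3.png

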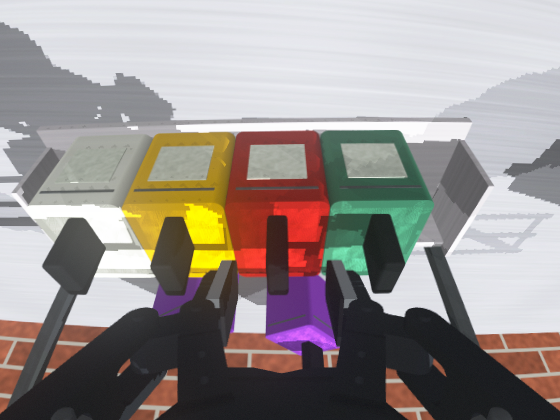

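Emit:
servo_tool --motion '[[[-0.02,0.06,0.4,0,0,0],[0,0.05,0.38,0,0,0],[0,0,0,0,0,0]]]'

```text
clock: 7.1
position: [0.5582, -0.0281, 0.2386]
ee_rot: [0.658, 0.704, 0.197, 0.181]
ft_force: [-0.3, -0.9, 1.0]
grip_width: 0.508
```

```bash
python3 g1.py .6382 -.0221 .101 4 31 0.0;  python3 - <<'E'
from workcell import cams
import cv2,pickle
c=cams.camera("wrist");pickle.dump(c,open("w2.pkl","wb"));cv2.imwrite("pics/w4.png",c["color"][:,:,::-1])
c=cams.camera("side");cv2.imwrite("pics/s4.png",cv2.resize(c["color"][150:330,220:420,::-1],None,fx=4,fy=4,interpolation=2)[:600])
E
```

```text
t 7.1 grasp [ 0.6378 -0.0221  0.1057] lean 31.02 yawx 3.9 roll 0.21 F [-0.3 -0.9  1. ] w 0.508 J [-0.77  0.27  0.84  2.09 -0.66  0.39  2.18]
n 1 row [0.007, -0.041, 0.085, 0.004, -0.027, -0.039]  total mm [ 0.4 -2.1  4.3] deg [ 0.02 -0.13 -0.19]
```

View pics/w4.png

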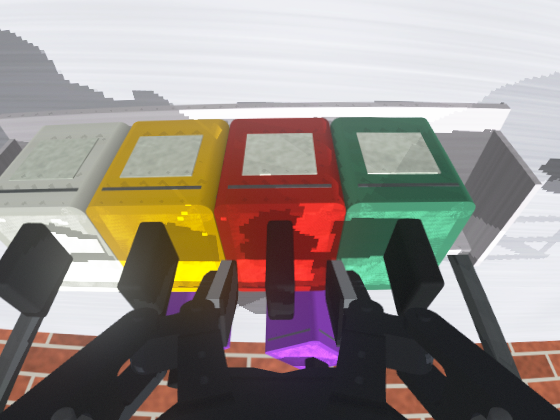

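View pics/s4.png

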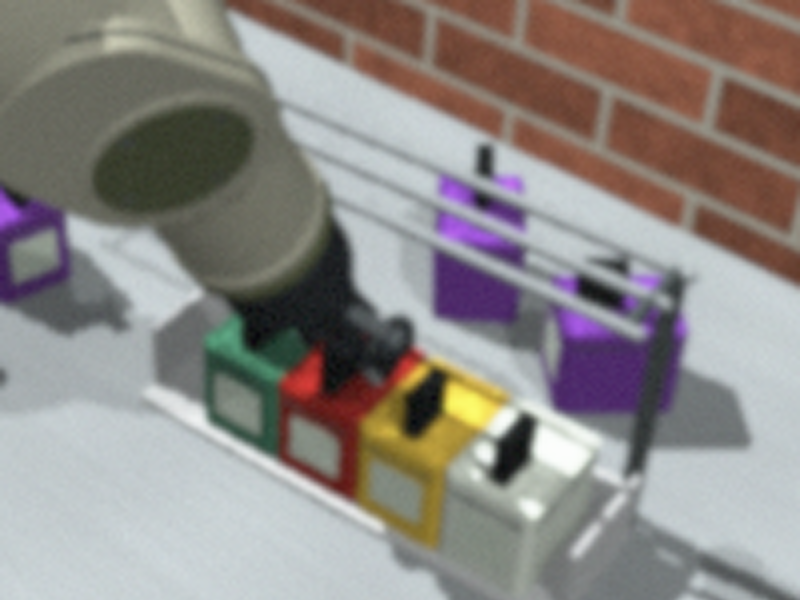

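Emit:
servo_tool --motion '[[[0,-0.04,0.07,0,-0.03,-0.04],[0,0,0,0,0,0],[0,0,0,0,0,0],[0,0,0,0,0,0],[0,0,0,0,0,0],[0,0,0,0,0,0]]]' --jaw 255 --force 35

```text
clock: 7.8
position: [0.5564, -0.0284, 0.2381]
ee_rot: [0.657, 0.704, 0.197, 0.183]
ft_force: [0.3, -1.1, -1.6]
grip_width: 0.13
```

```bash
python3 g1.py .6382 -.0221 .101 4 31 0.0
```

```text
t 7.8 grasp [ 0.6365 -0.0226  0.1055] lean 31.2 yawx 4.01 roll 0.09 F [ 0.3 -1.1 -1.6] w 0.13 J [-0.78  0.27  0.84  2.1  -0.66  0.38  2.19]
n 1 row [0.012, -0.006, 0.095, 0.039, -0.016, -0.007]  total mm [ 0.6 -0.3  4.7] deg [ 0.2  -0.08 -0.04]
```

Emit:
servo_tool --motion '[[[0.2,0,0,0,0,0],[0.2,0,0,0,0,0],[0.2,0,0,0,0,0]]]'

```text
clock: 8.1
position: [0.5541, -0.0003, 0.238]
ee_rot: [0.658, 0.703, 0.196, 0.184]
ft_force: [-0.4, -1.4, -2.2]
grip_width: 0.129
```

```bash
python3 g1.py .6382 -.0221 .101 4 31 0.0
```

```text
t 8.1 grasp [0.6341 0.0049 0.1054] lean 31.19 yawx 3.75 roll 0.01 F [-0.4 -1.4 -2.2] w 0.129 J [-0.88  0.27  0.89  2.11 -0.61  0.37  2.08]
n 1 row [-0.551, 0.003, 0.099, 0.038, 0.023, -0.044]  total mm [-27.6   0.2   5. ] deg [ 0.19  0.12 -0.22]
```

Emit:
servo_tool --motion '[[[0.15,0,0,0,0,-0.02],[0.13,0,0,0,0,0]]]'

```text
clock: 8.3
position: [0.553, 0.0142, 0.238]
ee_rot: [0.658, 0.704, 0.196, 0.184]
ft_force: [-0.1, -1.0, -1.8]
grip_width: 0.129
```

```bash
python3 g1.py .6382 -.0221 .101 4 31 0.0
python3 - <<'E'
from workcell import cams
import cv2,pickle
c=cams.camera("wrist");pickle.dump(c,open("w2.pkl","wb"));cv2.imwrite("pics/w5.png",c["color"][:,:,::-1])
E
```

```text
t 8.3 grasp [0.6332 0.0194 0.1054] lean 31.19 yawx 3.82 roll -0.07 F [-0.1 -1.  -1.8] w 0.129 J [-0.93  0.28  0.91  2.11 -0.59  0.36  2.04]
n 1 row [-0.842, 0.003, 0.1, 0.039, 0.031, -0.023]  total mm [-42.1   0.1   5. ] deg [ 0.19  0.15 -0.11]
```

View pics/w5.png

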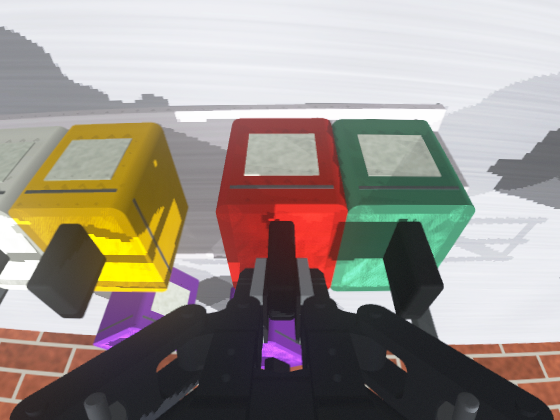

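Emit:
servo_tool --motion '[[[0.08,0,0,0,0,0],[0,0,0,0,0,0]]]'

```text
clock: 8.55
position: [0.5531, 0.0166, 0.2384]
ee_rot: [0.658, 0.703, 0.195, 0.186]
ft_force: [0.1, 0.7, -3.2]
grip_width: 0.129
```

```bash
python3 g1.py .6382 -.0221 .101 4 31 0.0
```

```text
t 8.55 grasp [0.6336 0.0212 0.106 ] lean 31.31 yawx 3.67 roll -0.24 F [ 0.1  0.7 -3.2] w 0.129 J [-0.95  0.28  0.92  2.11 -0.58  0.36  2.02]
n 1 row [-0.89, -0.005, 0.108, 0.062, 0.076, -0.032]  total mm [-44.5  -0.3   5.4] deg [ 0.31  0.38 -0.16]
```

Emit:
servo_tool --motion '[[[0.1,0,0,0,0.05,0.05]]]'

```text
clock: 8.65
position: [0.5532, 0.0181, 0.2389]
ee_rot: [0.661, 0.7, 0.197, 0.187]
ft_force: [-2.4, -24.9, 3.9]
grip_width: 0.131
```

```bash
python3 g1.py .6382 -.0221 .101 4 31 0.0
```

```text
t 8.65 grasp [0.634  0.0226 0.1067] lean 31.45 yawx 3.3 roll -0.09 F [ -2.4 -24.9   3.9] w 0.131 J [-0.96  0.28  0.93  2.11 -0.58  0.36  2.01]
n 2 row [-0.46, -0.005, 0.057, 0.045, 0.044, -0.055]  total mm [-46.   -0.4   5.8] deg [ 0.45  0.44 -0.55]
```

Emit:
servo_tool --motion '[[[-0.02,0,0,0,0,-0.1],[0,0,0,0,0,0],[0,0,0,0,0,0],[0,0,0,0,0,0],[0,0,0,0,0,0]]]' --jaw 125

```text
clock: 9.15
position: [0.554, 0.0176, 0.2398]
ee_rot: [0.658, 0.703, 0.197, 0.188]
ft_force: [0.2, -0.3, -0.1]
grip_width: 0.512
```

```bash
python3 g1.py .6423 -.0836 .103 4 31 0.045;python3 - <<'E'
from workcell import cams
import cv2,pickle
c=cams.camera("wrist");pickle.dump(c,open("w2.pkl","wb"));cv2.imwrite("pics/w6.png",c["color"][:,:,::-1])
E
```

```text
t 9.15 grasp [0.635  0.0223 0.1077] lean 31.56 yawx 3.72 roll -0.27 F [ 0.2 -0.3 -0.1] w 0.512 J [-0.95  0.28  0.92  2.11 -0.58  0.36  2.02]
n 3 row [-0.715, -0.004, -0.27, 0.037, 0.025, -0.007]  total mm [-107.4   -0.4  -40.3] deg [ 0.56  0.37 -0.1 ]
```

View pics/w6.png

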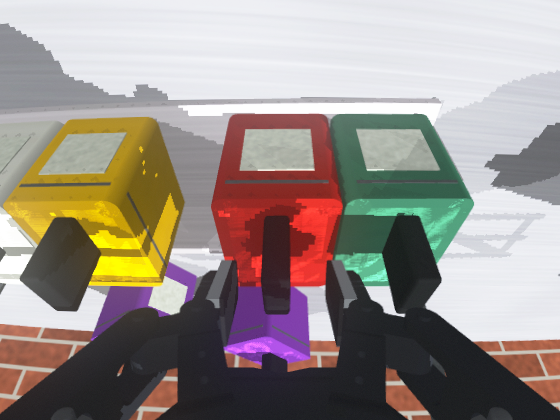

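Run:
```python
from s1 import *
q=q0;g0=[.635,.0223,.1077];Y=[.6423,-.082,.103]
for w in[(g0,4,31,.04),(Y,4,31,.045),(Y,4,31,0),([.643,-.107,.103],4,31,0),([.643,-.107,.103],4,31,.06),([.58,-.05,.25],-10,20,0),([.495,.285,.16],-15.5,31,0),([.4925,.285,.094],-15.5,31,0),([.4925,.285,.17],-15.5,31,0),([.53,-.05,.17],4,31,0),([.545,-.05,.106],4,31,0),([.64,-.05,.106],4,31,0)]:
    q,m=go(q,*w);print(q.round(2),round(m,2))
```

```text
[-1.14  0.12  1.11  2.13 -0.35  0.44  1.86] 0.23
[-0.79  0.16  1.02  2.1  -0.65  0.52  2.33] 0.24
[-0.64  0.29  0.89  2.08 -0.88  0.5   2.52] 0.08
[-0.57  0.3   0.87  2.06 -0.92  0.53  2.6 ] 0.0
[-0.75  0.13  1.03  2.09 -0.62  0.55  2.36] 0.02
[-1.08 -0.04  1.05  1.9   0.1   0.92  1.33] 0.21
[-1.38  0.13  0.5   2.04  0.58  0.82  0.05] 0.34
[-1.37  0.24  0.5   2.09  0.6   0.68 -0.04] 0.33
[-1.38  0.11  0.5   2.03  0.59  0.84  0.06] 0.33
[-1.22 -0.47  1.11  2.27  0.67  0.61  1.15] 0.03
[-1.47 -0.34  1.44  2.3   0.65  0.41  1.16] -0.1
[-2.   -0.41  1.91  2.1   0.74  0.44  1.09] -0.57
```

```bash
cat > s3.py <<'E'
from s1 import *
def search(pre,post,n=150,nw=(1,3),seed=0,show=6,k=5):
    rng=np.random.default_rng(seed);res=[]
    q1=q0
    for w in pre: q1,_=go(q1,*w,k=k)
    for i in range(n):
        W=[([rng.uniform(.45,.7),rng.uniform(-.4,.4),rng.uniform(.28,.5)],rng.uniform(-60,60),rng.uniform(-15,40)) for _ in range(rng.integers(*nw))]
        q=q1;m=9
        for w in W+post:
            q,mm=go(q,*w,k=k);m=min(m,mm)
            if m<0: break
        else: res.append((m,q,W))
    res.sort(key=lambda r:-r[0])
    for r in res[:show]: print(round(r[0],2),r[1].round(2),[(np.round(w[0],2).tolist(),round(w[1]),round(w[2])) for w in r[2]])
E
cat > s4.py <<'E'
from s3 import *
g0=[.635,.0223,.1077];Y=[.6423,-.082,.103];Y2=[.643,-.107,.103]
for L in(26,29): print(L);search([(g0,4,31,.05),([.6,0,.22],4,30)],[([.61,-.08,.19],4,L),(Y,4,L,.04),(Y,4,L,0),(Y2,4,L)])
E
time python3 s4.py
```

```text
26
0.31 [-0.21  0.26  0.44  1.98 -0.5   0.54  2.23] [([0.47, 0.39, 0.41], -59, 27), ([0.69, 0.07, 0.35], -37, 22)]
0.3 [-0.36  0.28  0.61  1.98 -0.59  0.56  2.3 ] [([0.52, 0.38, 0.36], -50, 21), ([0.63, -0.1, 0.33], -11, 9)]
0.25 [-0.46  0.3   0.73  1.98 -0.66  0.58  2.35] [([0.49, 0.14, 0.44], -40, 7), ([0.68, 0.05, 0.41], -37, 14)]
0.24 [-0.47  0.31  0.75  1.98 -0.67  0.59  2.36] [([0.63, -0.02, 0.31], -50, 26), ([0.67, 0.31, 0.39], -42, -3)]
0.23 [-0.5   0.32  0.78  1.98 -0.7   0.59  2.37] [([0.59, 0.08, 0.47], -43, 7), ([0.68, -0.37, 0.46], -10, 31)]
0.22 [-0.51  0.32  0.79  1.98 -0.7   0.6   2.38] [([0.61, 0.15, 0.41], -46, 22), ([0.45, -0.25, 0.37], -15, -8)]
29
0.26 [-0.22  0.24  0.46  2.03 -0.61  0.48  2.34] [([0.47, 0.39, 0.41], -59, 27), ([0.69, 0.07, 0.35], -37, 22)]
0.2 [-0.35  0.26  0.61  2.03 -0.69  0.51  2.4 ] [([0.52, 0.38, 0.36], -50, 21), ([0.63, -0.1, 0.33], -11, 9)]
0.14 [-0.47  0.29  0.75  2.03 -0.77  0.53  2.46] [([0.49, 0.14, 0.44], -40, 7), ([0.68, 0.05, 0.41], -37, 14)]
0.14 [-0.48  0.29  0.76  2.03 -0.77  0.53  2.46] [([0.59, -0.26, 0.36], -25, 38), ([0.61, 0.33, 0.35], -9, 16)]
0.13 [-0.49  0.29  0.77  2.03 -0.78  0.53  2.47] [([0.59, 0.08, 0.47], -43, 7), ([0.68, -0.37, 0.46], -10, 31)]
0.13 [-0.49  0.29  0.78  2.03 -0.78  0.54  2.47] [([0.63, -0.02, 0.31], -50, 26), ([0.67, 0.31, 0.39], -42, -3)]
real	0m34.062s
user	0m34.157s
sys	0m0.176s
```

```bash
python3 g1.py .635 .0223 .1077 4 31 .05
python3 - <<'E'
from p import *
A=target([.635,.0223,.1077],np.radians(4),31,.05);B=target([.6,0,.24],np.radians(4),30,0);C=target([.52,.38,.36],np.radians(-50),21);D=target([.63,-.1,.33],np.radians(-11),9);E=target([.61,-.081,.19],np.radians(4),27)
plan(B,4,A);plan(C,12,B);plan(D,12,C);plan(E,6,D)
E
```

```text
t 9.2 grasp [0.635  0.0223 0.1077] lean 31.56 yawx 3.72 roll -0.27 F [0.1 0.1 0. ] w 0.51 J [-0.95  0.28  0.92  2.11 -0.58  0.36  2.02]
n 2 row [-0.012, 0.019, -0.5, 0.055, 0.037, -0.01]  total mm [ -1.3   2.  -50. ] deg [ 0.55  0.37 -0.1 ]
n 4 row [-0.099, 0.195, -0.412, 0.05, -0.0, -0.0]  total mm [-19.8  39.6 -82.2] deg [ 1. -0.  0.]
n 12 row [0.674, -0.201, -0.33, 0.139, -0.388, 0.813]  total mm [ 429.6   57.9 -117.2] deg [  8.32 -23.27  48.79]
n 12 row [-0.634, 0.609, 0.214, 0.192, 0.169, -0.629]  total mm [-239.5  435.8  190.4] deg [ 11.53  10.11 -37.74]
n 6 row [0.006, -0.363, 0.434, -0.597, 0.155, -0.477]  total mm [ -3.4 -90.4 142.6] deg [-17.9    4.65 -14.32]
```

Emit:
servo_tool --motion '[[[0,0,-0.4,0,0,0],[0,0,-0.6,0,0,0],[-0.1,0.2,-0.4,0.05,0,0],[-0.1,0.2,-0.4,0.05,0,0],[-0.1,0.2,-0.4,0.05,0,0],[-0.1,0.2,-0.4,0.05,0,0]]]'

```text
clock: 9.8
position: [0.5259, -0.0, 0.3569]
ee_rot: [0.658, 0.706, 0.188, 0.181]
ft_force: [-0.7, 0.5, 0.1]
grip_width: 0.508
```

```bash
python3 g1.py .52 .38 .36 -50 21 0 12
```

```text
t 9.8 grasp [0.6038 0.0043 0.223 ] lean 30.22 yawx 3.94 roll -0.45 F [-0.7  0.5  0.1] w 0.508 J [-1.31 -0.2   1.15  2.06  0.35  0.66  1.3 ]
n 12 row [0.663, -0.188, -0.36, 0.146, -0.383, 0.815]  total mm [ 423.3   65.3 -136.9] deg [  8.74 -22.96  48.87]
```

Emit:
servo_tool --motion '[[[0.66,-0.19,-0.36,0.15,-0.38,0.81],[0.66,-0.19,-0.36,0.15,-0.38,0.81],[0.66,-0.19,-0.36,0.15,-0.38,0.81],[0.66,-0.19,-0.36,0.15,-0.38,0.81],[0.66,-0.19,-0.36,0.15,-0.38,0.81],[0.66,-0.19,-0.36,0.15,-0.38,0.81],[0.66,-0.19,-0.36,0.15,-0.38,0.81],[0.66,-0.19,-0.36,0.15,-0.38,0.81],[0.66,-0.19,-0.36,0.15,-0.38,0.81],[0.66,-0.19,-0.36,0.15,-0.38,0.81],[0.66,-0.19,-0.36,0.15,-0.38,0.81],[0.66,-0.19,-0.36,0.15,-0.38,0.81]]]'

```text
clock: 11.0
position: [0.4831, 0.4249, 0.516]
ee_rot: [0.929, 0.325, 0.062, 0.164]
ft_force: [0.8, 0.3, 2.0]
grip_width: 0.512
```

```bash
python3 g1.py .63 -.1 .33 -11 9 0 12
cat > s5.py <<'E'
from s3 import *
Y=[.6423,-.082,.103];Y2=[.643,-.107,.103]
search([],[([.61,-.08,.19],4,27),(Y,4,27,.04),(Y,4,27,0),(Y2,4,27)],n=120,nw=(1,2))
E
python3 s5.py
```

```text
t 11.0 grasp [0.5176 0.384  0.3705] lean 20.18 yawx -51.34 roll 0.55 F [0.8 0.3 2. ] w 0.512 J [-1.23  0.37  0.49  1.25  0.18  1.58 -0.09]
n 12 row [-0.629, 0.619, 0.228, 0.182, 0.161, -0.654]  total mm [-229.2  443.   195.5] deg [ 10.9    9.67 -39.24]
0.33 [-0.24  0.26  0.47  2.   -0.55  0.53  2.27] [([0.58, 0.34, 0.29], 41, -11)]
0.32 [-0.26  0.26  0.5   2.   -0.56  0.53  2.28] [([0.68, 0.37, 0.28], 44, 39)]
0.31 [-0.29  0.26  0.53  2.   -0.58  0.53  2.29] [([0.61, 0.34, 0.38], 55, 12)]
0.31 [-0.29  0.26  0.53  2.   -0.58  0.53  2.29] [([0.61, 0.32, 0.32], -42, -8)]
0.31 [-0.29  0.26  0.53  2.   -0.58  0.53  2.29] [([0.64, 0.26, 0.37], -25, 0)]
0.3 [-0.29  0.26  0.53  2.   -0.58  0.53  2.3 ] [([0.65, 0.07, 0.31], -50, 3)]
```

```bash
python3 g1.py .64 .07 .35 -50 4 0
python3 - <<'E'
from s1 import *
q=q0;Y=[.6423,-.082,.103];Y2=[.643,-.107,.103]
for w in[([.64,.07,.35],-50,4),([.585,-.08,.22],4,27),([.61,-.081,.17],4,27),(Y,4,27,.035),(Y,4,27,0),(Y2,4,27)]:
    q,m=go(q,*w);print(q.round(2),round(m,2))
E
```

```text
t 11.0 grasp [0.5176 0.384  0.3705] lean 20.18 yawx -51.34 roll 0.55 F [0.8 0.3 2. ] w 0.512 J [-1.23  0.37  0.49  1.25  0.18  1.58 -0.09]
n 8 row [-0.258, 0.881, 0.233, 0.404, -0.006, -0.036]  total mm [-99.5 338.4 135.4] deg [16.18 -0.25 -1.43]
[-0.65  0.36  0.61  1.28 -0.15  1.51  0.64] 0.5
[-0.56 -0.06  0.69  2.02 -0.13  0.71  1.87] 0.4
[-0.54  0.08  0.71  2.03 -0.33  0.62  2.03] 0.39
[-0.48  0.18  0.68  2.02 -0.47  0.57  2.16] 0.39
[-0.43  0.26  0.63  2.01 -0.59  0.53  2.26] 0.34
[-0.37  0.28  0.62  2.   -0.63  0.55  2.33] 0.27
```

Good. Move there.

Emit:
servo_tool --motion '[[[-0.21,0.7,0.18,0.32,0,-0.03],[-0.21,0.7,0.18,0.32,0,-0.03],[-0.21,0.7,0.18,0.32,0,-0.03],[-0.21,0.7,0.18,0.32,0,-0.03],[-0.21,0.7,0.18,0.32,0,-0.03],[-0.21,0.7,0.18,0.32,0,-0.03],[-0.21,0.7,0.18,0.32,0,-0.03],[-0.21,0.7,0.18,0.32,0,-0.03],[-0.21,0.7,0.18,0.32,0,-0.03],[-0.21,0.7,0.18,0.32,0,-0.03]]]'

```text
clock: 12.0
position: [0.6369, 0.0899, 0.4984]
ee_rot: [0.935, 0.354, 0.011, 0.031]
ft_force: [0.4, 0.9, -0.4]
grip_width: 0.513
```

```bash
python3 g1.py .585 -.08 .22 4 27 0 12
```

```text
t 12.0 grasp [0.6434 0.082  0.3437] lean 3.78 yawx -48.53 roll -0.14 F [ 0.4  0.9 -0.4] w 0.513 J [-0.66  0.36  0.6   1.3  -0.15  1.5   0.64]
n 12 row [-0.376, -0.121, 0.201, -0.36, 0.236, -0.849]  total mm [-206.9   40.8  143.8] deg [-21.63  14.16 -50.94]
```

Emit:
servo_tool --motion '[[[-0.38,-0.12,0.2,-0.36,0.24,-0.85],[-0.38,-0.12,0.2,-0.36,0.24,-0.85],[-0.38,-0.12,0.2,-0.36,0.24,-0.85],[-0.38,-0.12,0.2,-0.36,0.24,-0.85],[-0.38,-0.12,0.2,-0.36,0.24,-0.85],[-0.38,-0.12,0.2,-0.36,0.24,-0.85],[-0.38,-0.12,0.2,-0.36,0.24,-0.85],[-0.38,-0.12,0.2,-0.36,0.24,-0.85],[-0.38,-0.12,0.2,-0.36,0.24,-0.85],[-0.38,-0.12,0.2,-0.36,0.24,-0.85],[-0.38,-0.12,0.2,-0.36,0.24,-0.85],[-0.38,-0.12,0.2,-0.36,0.24,-0.85]]]'

```text
clock: 13.2
position: [0.5134, -0.0985, 0.3509]
ee_rot: [0.65, 0.721, 0.176, 0.164]
ft_force: [0.7, 1.1, -0.5]
grip_width: 0.509
```

```bash
python3 g1.py .6423 -.082 .104 4 27 0.04 6;python3 g1.py .6423 -.082 .104 4 27 0.0
python3 - <<'E'
from workcell import cams
import cv2,pickle
c=cams.camera("wrist");pickle.dump(c,open("w7.pkl","wb"));cv2.imwrite("pics/w7.png",c["color"][:,:,::-1])
E
```

```text
t 13.2 grasp [ 0.5856 -0.0924  0.2138] lean 27.83 yawx 5.79 roll -0.5 F [ 0.7  1.1 -0.5] w 0.509 J [-0.61 -0.05  0.74  2.04 -0.12  0.67  1.89]
n 6 row [0.024, 0.01, 0.28, 0.028, -0.013, 0.061]  total mm [ 6.9  2.5 84. ] deg [ 0.83 -0.38  1.83]
t 13.2 grasp [ 0.5856 -0.0924  0.2138] lean 27.83 yawx 5.79 roll -0.5 F [ 0.7  1.1 -0.5] w 0.509 J [-0.61 -0.05  0.74  2.04 -0.12  0.67  1.89]
n 3 row [0.046, 0.016, 0.826, 0.056, -0.025, 0.122]  total mm [  6.6   1.9 124. ] deg [ 0.83 -0.38  1.83]
```

View pics/w7.png

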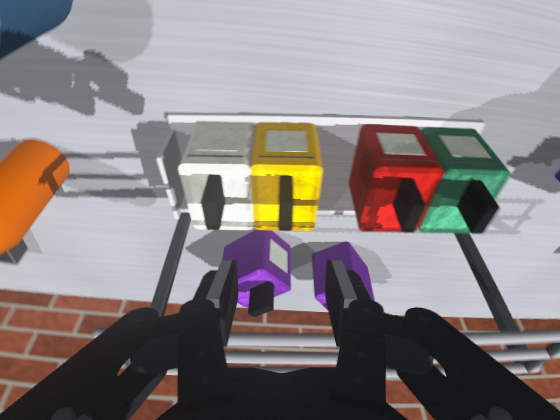

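```bash
cat > f7.py <<'E'
import sys
from r3 import *
def run(pk,guess,out,z0=.006,roi=(90,300,100,520)):
    c=Cam(pickle.load(open(pk,"rb")));hsv=cv2.cvtColor(np.ascontiguousarray(c.img),cv2.COLOR_RGB2HSV).astype(int);h,s,v=hsv[...,0],hsv[...,1],hsv[...,2]
    K=dict(g=(h>55)&(h<100)&(s>70),r=((h<10)|(h>170))&(s>120),y=(h>15)&(h<38)&(s>100));im=c.img[:,:,::-1].copy()
    for n,p in guess.items():
        k=cv2.morphologyEx(K[n].astype(np.uint8),cv2.MORPH_CLOSE,np.ones((5,5)))
        x,f,o,m=fit(c,k,p,roi,z0=z0);print(n,x[:2].round(4),np.degrees(x[2]).round(2),f.round(0))
        cs,_=cv2.findContours((m>.5).astype(np.uint8),cv2.RETR_LIST,cv2.CHAIN_APPROX_NONE);cv2.drawContours(im,cs,-1,(255,0,255),1)
    cv2.imwrite(out,cv2.resize(im,None,fx=1.4,fy=1.4))
if __name__=="__main__":
    run("w7.pkl",dict(y=[.656,-.082,.07],r=[.648,.024,.07],g=[.644,.084,.07]),"pics/f7.png")
E
python3 f7.py
```

```text
y [ 0.6568 -0.0831] 4.77 637.0
r [0.6483 0.0213] 4.66 470.0
g [0.6441 0.0869] 17.58 2240.0
```

View pics/f7.png

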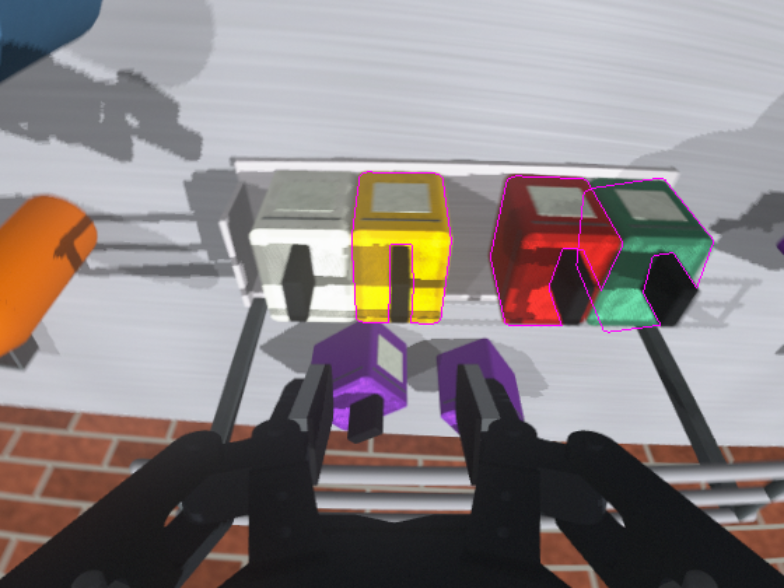

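```bash
python3 g1.py .6425 -.0838 .103 4.5 27 0.04 4
```

```text
t 13.25 grasp [ 0.5845 -0.0961  0.212 ] lean 27.82 yawx 6.12 roll -0.75 F [-2.  -2.1 -1.9] w 0.508 J [-0.61 -0.05  0.75  2.04 -0.12  0.67  1.91]
n 4 row [0.039, 0.022, 0.419, 0.041, -0.004, 0.089]  total mm [ 7.7  4.1 83.9] deg [ 0.82 -0.08  1.78]
```

Emit:
servo_tool --motion '[[[0.04,0.02,0.42,0.04,0,0.09],[0.04,0.02,0.42,0.04,0,0.09],[0.04,0.02,0.42,0.04,0,0.09],[0.04,0.02,0.42,0.04,0,0.09],[0,0,0,0,0,0]]]'

```text
clock: 13.75
position: [0.555, -0.0912, 0.2741]
ee_rot: [0.662, 0.712, 0.173, 0.158]
ft_force: [0.0, 0.0, -0.0]
grip_width: 0.506
```

```bash
python3 g1.py .6425 -.0838 .102 4.5 27 0.0 3
```

```text
t 13.75 grasp [ 0.6252 -0.0854  0.1361] lean 27.06 yawx 4.29 roll 0.22 F [ 0.  0. -0.] w 0.506 J [-0.56  0.21  0.73  2.02 -0.47  0.55  2.13]
n 3 row [0.003, 0.001, 0.255, 0.004, -0.007, -0.019]  total mm [ 0.5  0.1 38.3] deg [ 0.06 -0.1  -0.29]
```

Emit:
servo_tool --motion '[[[0,0,0.27,0,0,0],[0,0,0.27,0,0,0],[0,0,0.27,0,0,0],[0,0,0,0,0,0]]]'

```text
clock: 14.15
position: [0.5738, -0.0896, 0.2397]
ee_rot: [0.662, 0.712, 0.173, 0.158]
ft_force: [-0.8, -0.6, 0.4]
grip_width: 0.511
```

```bash
python3 g1.py .6425 -.0838 .102 4.5 27 0.0 1;python3 - <<'E'
from workcell import cams
import cv2,pickle
c=cams.camera("wrist");cv2.imwrite("pics/w8.png",c["color"][:,:,::-1])
E
```

```text
t 14.15 grasp [ 0.6442 -0.0838  0.1017] lean 27.12 yawx 4.29 roll 0.24 F [-0.8 -0.6  0.4] w 0.511 J [-0.48  0.31  0.66  2.   -0.6   0.5   2.24]
n 1 row [0.009, -0.022, -0.021, 0.023, -0.023, -0.059]  total mm [ 0.4 -1.1 -1. ] deg [ 0.11 -0.12 -0.29]
```

View pics/w8.png

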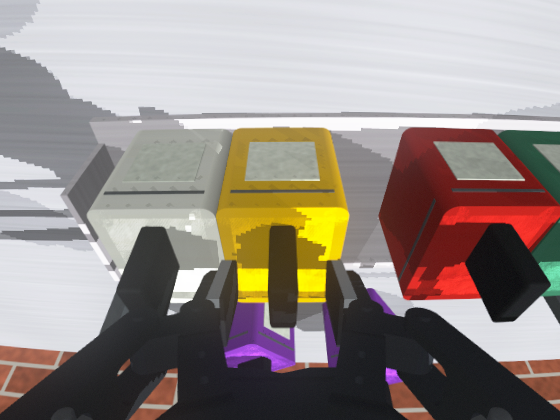

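Fin at (283,270) lies centred between the pads (225 / 340). Close and push right.

Emit:
servo_tool --motion '[[[0,0,0,0,0,0],[0,0,0,0,0,0],[0,0,0,0,0,0],[0,0,0,0,0,0],[-0.2,0,0,0,0,0],[-0.15,0,0,0,0,0]]]' --jaw 255 --force 35

```text
clock: 14.8
position: [0.5745, -0.1074, 0.2434]
ee_rot: [0.661, 0.713, 0.175, 0.158]
ft_force: [0.4, 0.8, -2.3]
grip_width: 0.129
```

```bash
python3 g1.py .6442 -.0838 .102 4.5 27 0.0 1
```

```text
t 14.8 grasp [ 0.6454 -0.1011  0.1057] lean 27.3 yawx 4.4 roll 0.33 F [ 0.4  0.8 -2.3] w 0.129 J [-0.44  0.31  0.65  1.98 -0.63  0.52  2.29]
n 1 row [0.36, -0.015, 0.069, 0.06, -0.049, -0.047]  total mm [18.  -0.8  3.5] deg [ 0.3  -0.25 -0.23]
```

```bash
python3 - <<'E'
from workcell import cams
import cv2
c=cams.camera("side");cv2.imwrite("pics/s8.png",cv2.resize(c["color"][170:320,240:400,::-1],None,fx=5,fy=5,interpolation=2)[:600])
c=cams.camera("wrist");cv2.imwrite("pics/w9.png",c["color"][:,:,::-1])
E
python3 g1.py .6442 -.0838 .102 4.5 27 0.0 1
```

```text
t 14.9 grasp [ 0.6453 -0.1022  0.1057] lean 27.3 yawx 4.28 roll 0.3 F [-0.9 -0.6 -2.6] w 0.13 J [-0.44  0.31  0.65  1.98 -0.63  0.52  2.28]
n 1 row [0.378, -0.013, 0.07, 0.061, -0.034, -0.067]  total mm [18.9 -0.7  3.5] deg [ 0.3  -0.17 -0.33]
```

View pics/s8.png

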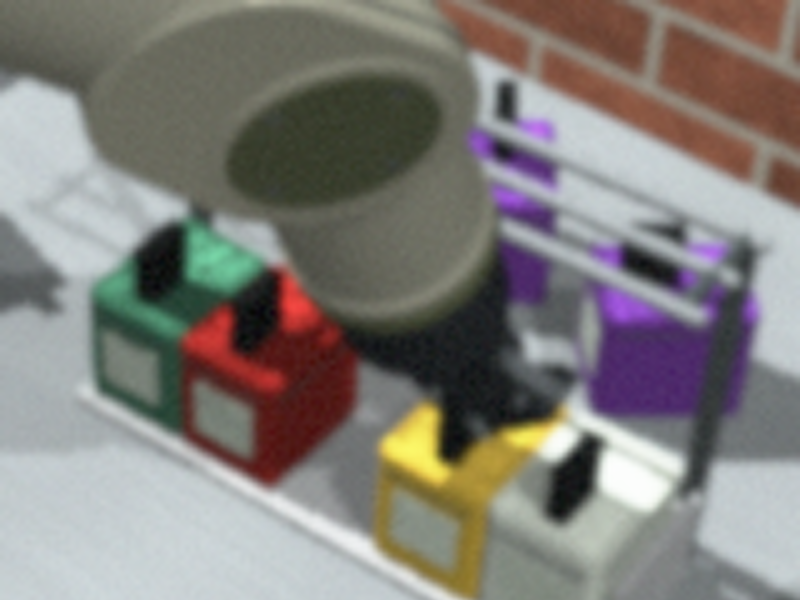

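View pics/w9.png

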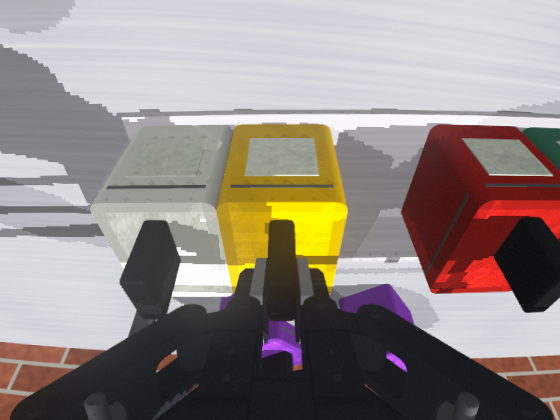

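Emit:
servo_tool --motion '[[[0,-0.02,0.05,0,0,0],[0,0,0,0,0,0]]]'

```text
clock: 15.1
position: [0.5755, -0.1089, 0.2426]
ee_rot: [0.661, 0.711, 0.176, 0.159]
ft_force: [-1.8, 1.1, -3.0]
grip_width: 0.133
```

```bash
python3 g1.py .6442 -.0838 .102 4.5 27 0.0 1
```

```text
t 15.1 grasp [ 0.6468 -0.1027  0.1051] lean 27.49 yawx 4.25 roll 0.37 F [-1.8  1.1 -3. ] w 0.133 J [-0.43  0.31  0.65  1.98 -0.63  0.51  2.29]
n 1 row [0.391, -0.025, 0.047, 0.098, -0.043, -0.078]  total mm [19.6 -1.2  2.3] deg [ 0.49 -0.22 -0.39]
```

Emit:
servo_tool --motion '[[[0,-0.04,0.07,0,0,0],[0,0,0,0,0,0]]]'

```text
clock: 15.3
position: [0.5762, -0.1093, 0.2419]
ee_rot: [0.661, 0.711, 0.179, 0.16]
ft_force: [-2.1, 0.2, -2.8]
grip_width: 0.132
```

```bash
python3 g1.py .6442 -.0838 .102 4.5 27 0.0 1
```

```text
t 15.3 grasp [ 0.6481 -0.1026  0.1047] lean 27.76 yawx 4.28 roll 0.53 F [-2.1  0.2 -2.8] w 0.132 J [-0.42  0.31  0.64  1.98 -0.65  0.51  2.3 ]
n 1 row [0.401, -0.029, 0.029, 0.152, -0.073, -0.088]  total mm [20.  -1.5  1.4] deg [ 0.76 -0.37 -0.44]
```

Emit:
servo_tool --motion '[[[-0.12,-0.02,0,-0.1,0.05,0.05],[0,0,0,0,0,0]]]'

```text
clock: 15.5
position: [0.5752, -0.1133, 0.241]
ee_rot: [0.661, 0.71, 0.185, 0.158]
ft_force: [-1.8, -0.2, 0.5]
grip_width: 0.134
```

```bash
python3 g1.py .6442 -.0838 .102 4.5 27 0.0 1
```

```text
t 15.5 grasp [ 0.6478 -0.1051  0.1043] lean 28.15 yawx 4.39 roll 1.11 F [-1.8 -0.2  0.5] w 0.134 J [-0.4   0.31  0.63  1.98 -0.67  0.51  2.34]
n 1 row [0.48, -0.001, 0.031, 0.226, -0.188, -0.122]  total mm [24.  -0.   1.5] deg [ 1.13 -0.94 -0.61]
```

Emit:
servo_tool --motion '[[[-0.08,0,0,0.2,-0.18,-0.1]]]'

```text
clock: 15.6
position: [0.5769, -0.1128, 0.242]
ee_rot: [0.659, 0.714, 0.176, 0.157]
ft_force: [-1.1, 32.8, 16.7]
grip_width: 0.132
```

```bash
python3 g1.py .6442 -.0838 .102 4.5 27 0.0 1
```

```text
t 15.6 grasp [ 0.6475 -0.1059  0.1042] lean 27.24 yawx 4.74 roll 0.45 F [-1.1 32.8 16.7] w 0.132 J [-0.41  0.32  0.64  1.97 -0.64  0.52  2.31]
n 1 row [0.473, -0.034, 0.029, 0.047, -0.103, 0.002]  total mm [23.7 -1.7  1.5] deg [ 0.23 -0.51  0.01]
```

Emit:
servo_tool --motion '[[[0.02,0,0,0.03,-0.05,0],[0,0,0,0,0,0],[0,0,0,0,0,0],[0,0,0,0,0,0],[0,0,0,0,0,0]]]' --jaw 125

```text
clock: 16.1
position: [0.5779, -0.1112, 0.2426]
ee_rot: [0.659, 0.714, 0.174, 0.158]
ft_force: [0.0, -0.6, -0.7]
grip_width: 0.511
```

Emit:
servo_tool --motion '[[[0,0,-0.3,0,0,0],[0,0,-0.5,0,0,0],[0,0,-0.5,0,0,0],[0.3,0.2,-0.5,0,0,0],[0.3,0.2,-0.5,0,0,0],[0,0,0,0,0,0]]]'

```text
clock: 16.7
position: [0.5385, -0.0876, 0.3559]
ee_rot: [0.662, 0.712, 0.172, 0.158]
ft_force: [0.1, -0.4, -0.5]
grip_width: 0.509
```

```bash
python3 - <<'E'
from workcell import cams
import cv2,pickle
c=cams.camera("wrist");pickle.dump(c,open("w10.pkl","wb"))
c=cams.camera("side");cv2.imwrite("pics/s10.png",cv2.resize(c["color"][170:320,240:400,::-1],None,fx=5,fy=5,interpolation=2)[:750])
E
python3 -c "
from f7 import *
run('w10.pkl',dict(y=[.6575,-.105,.08],r=[.648,.0213,.08],g=[.643,.081,.08]),'pics/f10.png')"; python3 g1.py .6442 -.0838 .102 4.5 27 0.0 1
```

```text
y [ 0.6575 -0.1033] 4.79 1205.0
r [0.6471 0.021 ] 5.34 1800.0
g [0.6441 0.0868] 14.9 2332.0
t 16.8 grasp [ 0.6074 -0.0831  0.2145] lean 26.77 yawx 4.18 roll 0.12 F [-1.   0.  -0.7] w 0.508 J [-0.67  0.03  0.8   1.98 -0.17  0.69  1.87]
n 1 row [-0.075, -0.372, 2.34, -0.046, 0.008, -0.069]  total mm [ -3.8 -18.6 117. ] deg [-0.23  0.04 -0.34]
```

View pics/f10.png

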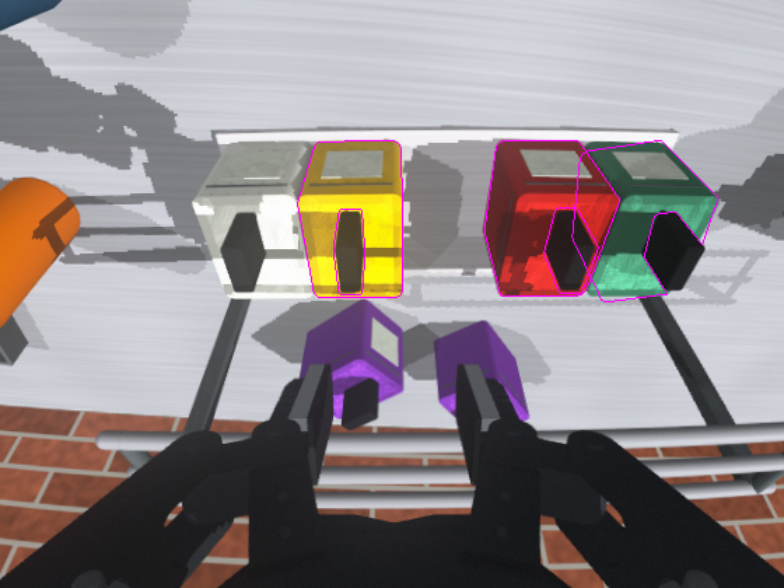

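View pics/s10.png

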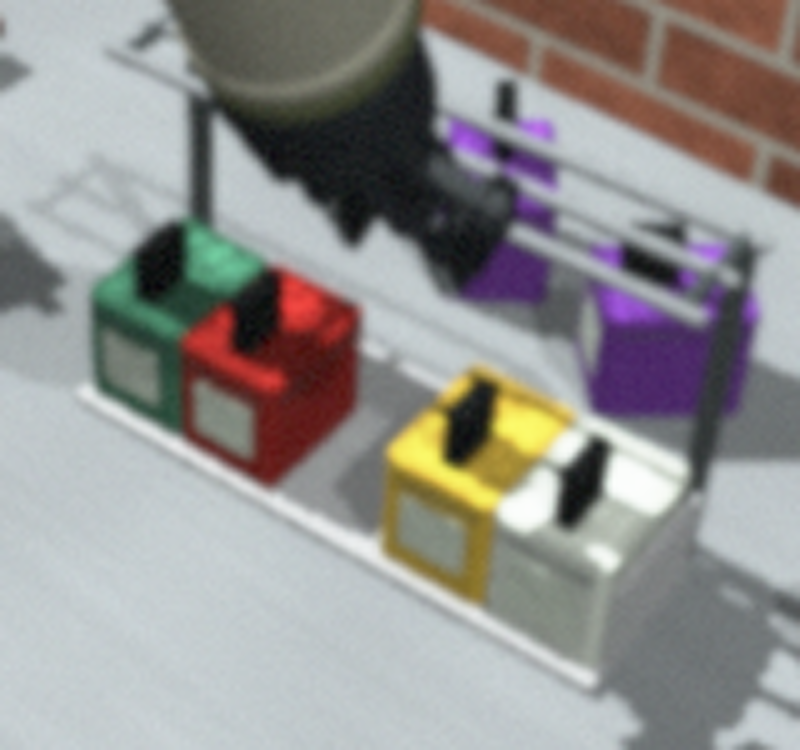

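```bash
cat > s6.py <<'E'
from s1 import *
import sys
L=float(sys.argv[1]);rng=np.random.default_rng(int(sys.argv[2]))
B=[.4925,.2857,.096];up=[.4925,.2857,.2]
G=[.6385,-.042,.104];yaw=4.6
c,s=np.cos(np.radians(yaw)),np.sin(np.radians(yaw))
f=lambda d,z=0:[G[0]-d*c,G[1]-d*s,G[2]+z]
ik0=sols(target(f(.11,.015),np.radians(yaw),L),np.arange(-1.2,.9,.4))
for q in ik0: print("ik front",q.round(2),mar(q).round(2))
res=[];k=5
for i in range(int(sys.argv[3])):
    W=[([rng.uniform(.45,.7),rng.uniform(-.1,.4),rng.uniform(.28,.5)],rng.uniform(-60,60),rng.uniform(-15,40)) for _ in range(rng.integers(0,2))]
    C=[([rng.uniform(.42,.6),rng.uniform(-.25,.35),rng.uniform(.34,.46)],rng.uniform(-50,40),rng.uniform(5,40)) for _ in range(rng.integers(1,3))]
    q=q0;m=9
    for w in W+[(up,-15.5,L),(B,-15.5,L)]+C+[(f(.11,.08),yaw,L),(f(.11,.012),yaw,L),(f(.05,.012),yaw,L),(f(0),yaw,L)]:
        q,mm=go(q,*w,k=k);m=min(m,mm)
        if m<0: break
    else: res.append((m,q,W,C))
res.sort(key=lambda r:-r[0])
sh=lambda W:[(np.round(w[0],2).tolist(),round(w[1]),round(w[2])) for w in W]
for r in res[:5]: print(round(r[0],2),r[1].round(2),"W",sh(r[2]),"C",sh(r[3]))
E
(python3 s6.py 27 0 150 > o27 & python3 s6.py 32 1 150 >o32 & python3 s6.py 24 2 150 >o24 & wait); cat o24 o27 o32
```

```text
ik front [-1.2  -0.08  1.27  2.22 -0.04  0.54  1.77] 0.07
ik front [-0.8  -0.03  0.89  2.22 -0.14  0.54  1.86] 0.2
ik front [-0.4  -0.02  0.5   2.22 -0.17  0.54  1.89] 0.2
ik front [ 0.   -0.02  0.1   2.22 -0.19  0.55  1.91] 0.2
ik front [ 0.4  -0.02 -0.29  2.22 -0.21  0.55  1.92] 0.2
ik front [ 0.8  -0.03 -0.68  2.22 -0.23  0.55  1.95] 0.2
0.2 [-0.41  0.25  0.51  1.99 -0.4   0.56  2.02] W [([0.57, 0.11, 0.46], 4, 32)] C [([0.59, 0.29, 0.43], -48, 5)]
0.2 [-0.48  0.26  0.59  1.99 -0.44  0.57  2.05] W [] C [([0.58, 0.29, 0.36], 33, 19)]
0.2 [-0.48  0.26  0.59  1.99 -0.44  0.57  2.05] W [] C [([0.6, 0.25, 0.34], 11, 9), ([0.59, 0.18, 0.45], -6, 7)]
0.2 [-0.49  0.26  0.6   1.99 -0.44  0.57  2.06] W [([0.54, 0.33, 0.45], 13, 38)] C [([0.59, 0.02, 0.4], 31, 21), ([0.58, -0.11, 0.37], -15, 16)]
0.2 [-0.52  0.27  0.64  1.99 -0.47  0.57  2.08] W [] C [([0.6, 0.28, 0.38], -8, 12)]
ik front [-1.2  -0.16  1.24  2.26  0.12  0.47  1.64] 0.1
ik front [-0.8  -0.07  0.89  2.26 -0.12  0.47  1.85] 0.16
ik front [-0.4  -0.05  0.51  2.26 -0.2   0.48  1.93] 0.16
ik front [ 0.   -0.05  0.12  2.26 -0.25  0
[... 899 characters left out ...]
2.04] 0.09
ik front [ 0.   -0.08  0.14  2.33 -0.39  0.38  2.13] 0.09
ik front [ 0.4  -0.08 -0.24  2.33 -0.48  0.39  2.22] 0.09
ik front [ 0.8  -0.1  -0.62  2.34 -0.58  0.41  2.31] 0.08
0.08 [-0.76  0.26  0.92  2.12 -0.86  0.44  2.45] W [] C [([0.47, 0.03, 0.44], 9, 6)]
0.08 [-0.78  0.27  0.94  2.12 -0.87  0.44  2.46] W [([0.47, 0.22, 0.47], 11, -1)] C [([0.57, 0.06, 0.4], 18, 10)]
0.08 [-0.72  0.25  0.88  2.12 -0.83  0.43  2.43] W [([0.52, 0.11, 0.38], 36, 20)] C [([0.52, 0.27, 0.36], -41, 19)]
0.08 [-0.79  0.27  0.95  2.12 -0.88  0.45  2.47] W [([0.54, 0.11, 0.43], -5, 17)] C [([0.57, 0.19, 0.38], -10, 18)]
0.08 [-0.72  0.25  0.87  2.12 -0.82  0.43  2.43] W [] C [([0.49, 0.32, 0.42], 3, 7)]
```

```bash
python3 g1.py .4925 .2857 .096 -15.5 26 .12 12;python3 - <<'E'
from s1 import *
q=q0
for w in [([.4925,.2857,.096],-15.5,26,.12),([.4925,.2857,.096],-15.5,26,0)]:
    q,m=go(q,*w);print(q.round(2),m)
E
```

```text
t 16.8 grasp [ 0.6074 -0.0831  0.2145] lean 26.77 yawx 4.18 roll 0.12 F [-1.   0.  -0.7] w 0.508 J [-0.67  0.03  0.8   1.98 -0.17  0.69  1.87]
n 12 row [0.655, -0.3, -0.13, 0.012, -0.148, 0.293]  total mm [ 417.  -122.2  -49.7] deg [ 0.74 -8.85 17.57]
[-1.04  0.02  0.09  2.    0.5   0.99  0.1 ] 0.29740980077574886
[-0.99  0.21  0.14  2.05  0.56  0.73  0.07] 0.37498812953553795
```

Emit:
servo_tool --motion '[[[0.65,-0.3,-0.13,0.01,-0.15,0.29],[0.65,-0.3,-0.13,0.01,-0.15,0.29],[0.65,-0.3,-0.13,0.01,-0.15,0.29],[0.65,-0.3,-0.13,0.01,-0.15,0.29],[0.65,-0.3,-0.13,0.01,-0.15,0.29],[0.65,-0.3,-0.13,0.01,-0.15,0.29],[0.65,-0.3,-0.13,0.01,-0.15,0.29],[0.65,-0.3,-0.13,0.01,-0.15,0.29],[0.65,-0.3,-0.13,0.01,-0.15,0.29],[0.65,-0.3,-0.13,0.01,-0.15,0.29],[0.65,-0.3,-0.13,0.01,-0.15,0.29],[0,0,0,0,0,0]]]' --jaw 60

```text
clock: 18.0
position: [0.3803, 0.2845, 0.3247]
ee_rot: [0.774, 0.595, 0.122, 0.178]
ft_force: [-0.1, -0.6, 0.5]
grip_width: 0.765
```

```bash
python3 g1.py .4925 .2857 .096 -15.5 26 .12
python3 - <<'E'
from workcell import cams
import cv2,pickle
c=cams.camera("wrist");pickle.dump(c,open("w11.pkl","wb"));cv2.imwrite("pics/w11.png",c["color"][:,:,::-1])
E
```

```text
t 18.0 grasp [0.4426 0.2642 0.1842] lean 24.98 yawx -15.18 roll -1.31 F [-0.1 -0.6  0.5] w 0.765 J [-0.94  0.    0.06  2.06  0.49  0.98  0.17]
n 1 row [0.616, -0.067, -0.454, -0.209, 0.209, 0.171]  total mm [ 30.8  -3.3 -22.7] deg [-1.05  1.04  0.86]
```

View pics/w11.png

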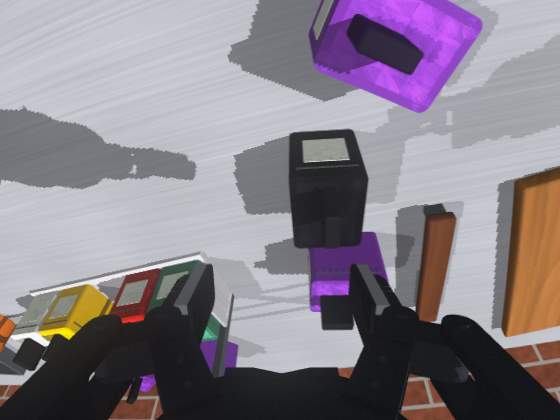

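```bash
cat > fb.py <<'E'
from r3 import *
def runb(pk,p,roi,out,z0=0,thr=75):
    c=Cam(pickle.load(open(pk,"rb")));k=(c.img.max(2)<thr)
    S=3;ys,ye,xs,xe=roi;m=k.astype(np.uint8);m[:ys]=0;m[ye:]=0;m[:,:xs]=0;m[:,xe:]=0
    cs=fillm(m);o=np.zeros(m.shape,np.uint8);cv2.drawContours(o,cs,-1,1,-1);o=o.astype(np.float32)
    cost=lambda p:np.abs(mask(c,*p,z0=z0,S=S)-o).sum()
    r=minimize(cost,p,method="Nelder-Mead",options=dict(initial_simplex=np.array(p)+np.array([[0,0,0],[.01,0,0],[0,.01,0],[0,0,.1]]),xatol=1e-5,fatol=.1))
    x=r.x;print("black",x[:2].round(4),np.degrees(x[2]).round(2),r.fun,o.sum(),"fin",(x[:2]-.014*np.array([np.cos(x[2]),np.sin(x[2])])).round(4))
    im=c.img[:,:,::-1].copy();cs,_=cv2.findContours((mask(c,*x,z0=z0)>.5).astype(np.uint8),cv2.RETR_LIST,cv2.CHAIN_APPROX_NONE);cv2.drawContours(im,cs,-1,(0,255,0),1)
    cv2.imwrite(out,cv2.resize(im[max(0,ys-20):ye+20,xs-20:xe+20],None,fx=3,fy=3)[:600,:800])
if __name__=="__main__": runb("w11.pkl",[.506,.282,-.27],(115,252,278,380),"pics/fb.png")
E
python3 fb.py
```

```text
black [0.5065 0.2836] -10.73 229.7777862548828 8313.0 fin [0.4927 0.2862]
```

View pics/fb.png

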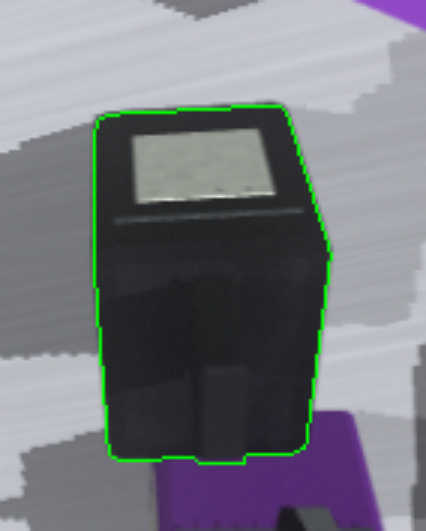

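```bash
python3 g1.py .4927 .2863 .098 -11.5 26 .04 4
```

```text
t 18.05 grasp [0.4433 0.2615 0.1839] lean 24.99 yawx -15.29 roll -1.41 F [-0.1 -1.  -0.9] w 0.763 J [-0.94 -0.    0.07  2.06  0.49  0.98  0.17]
n 4 row [0.14, -0.009, 0.276, -0.055, 0.145, -0.141]  total mm [29.1 -2.  54.7] deg [-1.1   2.9  -2.81]
```

Emit:
servo_tool --motion '[[[0.14,0,0.28,-0.05,0.14,-0.14],[0.14,0,0.28,-0.05,0.14,-0.14],[0.14,0,0.28,-0.05,0.14,-0.14],[0.14,0,0.28,-0.05,0.14,-0.14],[0,0,0,0,0,0]]]' --jaw 125

```text
clock: 18.55
position: [0.4142, 0.2954, 0.2659]
ee_rot: [0.756, 0.616, 0.135, 0.174]
ft_force: [-0.6, -0.6, 0.0]
grip_width: 0.507
```

```bash
python3 g1.py .4927 .2863 .098 -11.5 26 0 3
python3 - <<'E'
from workcell import cams
import cv2,pickle
c=cams.camera("wrist");pickle.dump(c,open("w12.pkl","wb"));cv2.imwrite("pics/w12.png",c["color"][:,:,::-1])
E
python3 -c "
from fb import *
runb('w12.pkl',[.506,.283,-.2],(80,268,232,380),'pics/fb2.png',thr=68)"
```

```text
t 18.55 grasp [0.479  0.2803 0.1259] lean 25.44 yawx -11.82 roll -0.6 F [-0.6 -0.6  0. ] w 0.507 J [-0.92  0.14  0.09  2.05  0.53  0.8   0.19]
n 3 row [0.046, -0.018, 0.203, -0.038, 0.045, -0.002]  total mm [ 7.1 -2.5 30.4] deg [-0.57  0.68 -0.03]
black [0.5064 0.2836] -10.76 1439.6666259765625 13159.0 fin [0.4927 0.2862]
```

View pics/w12.png

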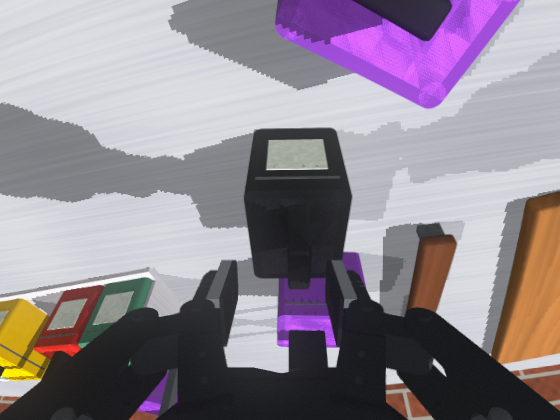

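Emit:
servo_tool --motion '[[[0.05,-0.02,0.2,-0.04,0.05,-0.05],[0.05,-0.02,0.2,-0.04,0.05,-0.05],[0.05,-0.02,0.22,-0.04,0.05,-0.05],[0,0,0,0,0,0]]]'

```text
clock: 19.0
position: [0.4273, 0.2986, 0.2357]
ee_rot: [0.751, 0.62, 0.142, 0.175]
ft_force: [0.5, -0.5, 0.3]
grip_width: 0.512
```

```bash
python3 g1.py .4927 .2862 .098 -10.8 26 0 1
python3 - <<'E'
from workcell import cams
import cv2,pickle
c=cams.camera("wrist");cv2.imwrite("pics/w13.png",c["color"][:,:,::-1])
E
```

```text
t 19.0 grasp [0.494  0.2851 0.0965] lean 26.06 yawx -10.96 roll -0.22 F [ 0.5 -0.5  0.3] w 0.512 J [-0.92  0.2   0.1   2.06  0.57  0.72  0.16]
n 1 row [0.002, -0.011, -0.04, 0.012, 0.053, -0.01]  total mm [ 0.1 -0.5 -2. ] deg [ 0.06  0.27 -0.05]
```

View pics/w13.png

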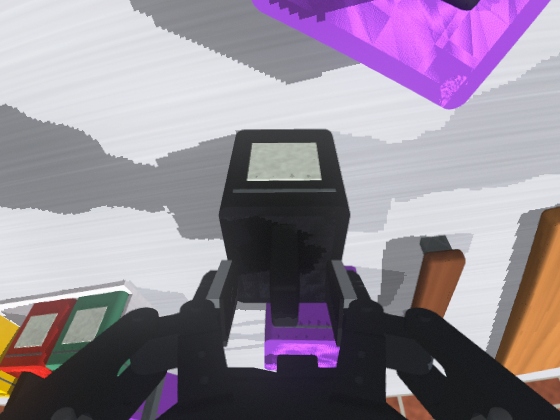

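Emit:
servo_tool --motion '[[[0,0.02,-0.06,0,0.05,0],[0,0,0,0,0,0],[0,0,0,0,0,0],[0,0,0,0,0,0],[0,0,0,0,0,0],[0,0,0,0,0,0]]]' --jaw 255 --force 60

```text
clock: 19.65
position: [0.4263, 0.299, 0.2404]
ee_rot: [0.751, 0.621, 0.144, 0.173]
ft_force: [0.5, -0.0, -1.6]
grip_width: 0.131
```

```bash
python3 g1.py .4927 .2862 .098 -10.8 26 0 1; python3 -c "
from p import *
A=pose()[0];B=A.copy();B[2,3]+=.2;plan(B,5)
C=target([.59,.28,.37],np.radians(-8),18);plan(C,6,B)
"
```

```text
t 19.65 grasp [0.4932 0.2864 0.1012] lean 26.05 yawx -10.83 roll 0.08 F [ 0.5 -0.  -1.6] w 0.131 J [-0.92  0.19  0.1   2.06  0.56  0.72  0.17]
n 1 row [-0.003, -0.033, 0.054, 0.011, -0.012, -0.012]  total mm [-0.2 -1.6  2.7] deg [ 0.05 -0.06 -0.06]
n 5 row [0.001, 0.351, -0.719, 0.0, 0.0, -0.0]  total mm [   0.3   87.8 -179.7] deg [ 0.  0. -0.]
n 6 row [0.024, 0.458, -0.087, 0.268, 0.033, -0.089]  total mm [  9.8 138.5 -17.9] deg [ 8.05  0.99 -2.66]
```

```bash
cat > s7.py <<'E'
from s1 import *
yaw=4.6;c,s=np.cos(np.radians(yaw)),np.sin(np.radians(yaw));G=[.6385,-.042,.109];L=26
f=lambda d,z=0:[G[0]-d*c,G[1]-d*s,G[2]+z]
if __name__=="__main__":
  for C in [([.58,.27,.35],-8,20),([.6,.28,.4],-8,12),([.59,.28,.37],33,19)]:
    q=q0;print()
    for w in [([.493,.286,.3],-10.8,26),C,([.53,.0,.32],0,24),(f(.115,.06),yaw,L),(f(.115,.003),yaw,L),(f(.05,.003),yaw,L),(f(0),yaw,L)]:
        q,m=go(q,*w);print(q.round(2),round(m,2))
E
python3 s7.py
```

```text
[-0.91 -0.03  0.08  1.84  0.42  1.09  0.41] 0.38
[-0.79  0.11  0.18  1.56  0.22  1.2   0.77] 0.48
[-0.61 -0.26  0.45  1.96  0.17  1.    1.36] 0.24
[-0.63 -0.16  0.69  2.21  0.01  0.62  1.72] 0.21
[-0.67 -0.05  0.77  2.26 -0.16  0.48  1.89] 0.16
[-0.64  0.13  0.76  2.13 -0.41  0.51  2.07] 0.17
[-0.59  0.25  0.71  2.02 -0.52  0.54  2.13] 0.31

[-0.91 -0.03  0.08  1.84  0.42  1.09  0.41] 0.38
[-0.73  0.25  0.2   1.28  0.07  1.45  0.9 ] 0.49
[-0.56 -0.25  0.4   1.96  0.15  1.    1.38] 0.25
[-0.57 -0.16  0.63  2.21 -0.01  0.62  1.74] 0.21
[-0.6  -0.05  0.7   2.26 -0.17  0.48  1.9 ] 0.16
[-0.58  0.12  0.69  2.12 -0.38  0.51  2.05] 0.17
[-0.53  0.24  0.65  2.01 -0.49  0.53  2.1 ] 0.31

[-0.91 -0.03  0.08  1.84  0.42  1.09  0.41] 0.38
[-0.72  0.1   0.26  1.53 -0.09  1.19  1.71] 0.47
[-0.54 -0.25  0.39  1.96  0.15  1.    1.38] 0.25
[-0.55 -0.15  0.62  2.21 -0.01  0.62  1.75] 0.21
[-0.58 -0.05  0.68  2.26 -0.18  0.48  1.91] 0.16
[-0.57  0.12  0.68  2.12 -0.38  0.51  2.04] 0.17
[-0.52  0.24  0.64  2.01 -0.48  0.53  2.1 ] 0.31
```

Emit:
servo_tool --motion '[[[0,0.1,-0.2,0,0,0],[0,0.2,-0.4,0,0,0],[0,0.35,-0.7,0,0,0],[0,0.35,-0.7,0,0,0],[0,0.35,-0.7,0,0,0],[0,0.35,-0.7,0,0,0]]]'

```text
clock: 20.25
position: [0.4263, 0.297, 0.4347]
ee_rot: [0.751, 0.622, 0.138, 0.173]
ft_force: [0.6, 1.0, -2.4]
grip_width: 0.126
```

```bash
python3 g1.py .58 .27 .35 -8 20 0 5;python3 -c "
from p import *
B=target([.58,.27,.35],np.radians(-8),20);plan(target([.53,.0,.32],0,24),10,B)"
```

```text
t 20.25 grasp [0.4919 0.2834 0.2949] lean 25.59 yawx -10.77 roll -0.45 F [ 0.6  1.  -2.4] w 0.126 J [-0.91 -0.02  0.09  1.83  0.42  1.12  0.42]
n 5 row [-0.011, 0.475, -0.06, 0.223, 0.059, -0.095]  total mm [ -0.8 119.3 -10.5] deg [ 5.57  1.49 -2.38]
n 10 row [-0.563, -0.098, 0.034, -0.08, 0.06, -0.148]  total mm [-283.1  -31.7   24.7] deg [-3.99  3.   -7.42]
```

Emit:
servo_tool --motion '[[[0,0.4,-0.05,0.19,0.05,-0.08],[0,0.4,-0.05,0.19,0.05,-0.08],[0,0.4,-0.05,0.19,0.05,-0.08],[0,0.4,-0.05,0.19,0.05,-0.08],[0,0.4,-0.05,0.19,0.05,-0.08],[0,0.4,-0.05,0.19,0.05,-0.08]]]'

```text
clock: 20.85
position: [0.5291, 0.2792, 0.5108]
ee_rot: [0.741, 0.649, 0.119, 0.126]
ft_force: [0.1, 0.7, -2.5]
grip_width: 0.127
```

```bash
python3 g1.py .53 0 .32 1 25 0 11
```

```text
t 20.85 grasp [0.5819 0.2742 0.3652] lean 19.98 yawx -7.43 roll 0.74 F [ 0.1  0.7 -2.5] w 0.127 J [-0.8   0.13  0.19  1.51  0.21  1.24  0.79]
n 11 row [-0.517, -0.112, 0.048, -0.09, 0.046, -0.147]  total mm [-287.   -42.1   34.3] deg [-4.97  2.54 -8.08]
```

Emit:
servo_tool --motion '[[[-0.52,-0.11,0.05,-0.09,0.05,-0.15],[-0.52,-0.11,0.05,-0.09,0.05,-0.15],[-0.52,-0.11,0.05,-0.09,0.05,-0.15],[-0.52,-0.11,0.05,-0.09,0.05,-0.15],[-0.52,-0.11,0.05,-0.09,0.05,-0.15],[-0.52,-0.11,0.05,-0.09,0.05,-0.15],[-0.52,-0.11,0.05,-0.09,0.05,-0.15],[-0.52,-0.11,0.05,-0.09,0.05,-0.15],[-0.52,-0.11,0.05,-0.09,0.05,-0.15],[-0.52,-0.11,0.05,-0.09,0.05,-0.15],[-0.52,-0.11,0.05,-0.09,0.05,-0.15],[0,0,0,0,0,0]]]'

```text
clock: 22.05
position: [0.4629, -0.0181, 0.4655]
ee_rot: [0.68, 0.7, 0.16, 0.149]
ft_force: [0.7, -0.5, -2.3]
grip_width: 0.126
```

```bash
cat > g2.py <<'E'
from p import *
import sys
# args: d (mm in front of home), grasp z, [n]; lateral offset mm
yaw=4.6;c,s=np.cos(np.radians(yaw)),np.sin(np.radians(yaw));G=[.6385,-.042]
d,z=float(sys.argv[1])/1000,float(sys.argv[2]);n=int(sys.argv[3]) if len(sys.argv)>3 else None
g=grasp();e=g[:2]-G;print("caddy-frame grasp: fwd %.1f left %.1f"%((e[0]*c+e[1]*s)*1000,(-e[0]*s+e[1]*c)*1000))
plan(target([G[0]-d*c,G[1]-d*s,z],np.radians(yaw),26),n)
E
python3 g2.py 115 .18 6
```

```text
t 22.05 grasp [ 0.529  -0.0149  0.3253] lean 25.25 yawx 1.74 roll 0.47 F [ 0.7 -0.5 -2.3] w 0.126 J [-0.61 -0.28  0.45  1.96  0.19  1.    1.39]
caddy-frame grasp: fwd -107.0 left 35.8
n 6 row [-0.13, -0.236, 0.426, -0.025, 0.027, -0.093]  total mm [-39.6 -69.4 128.5] deg [-0.74  0.81 -2.79]
```

Emit:
servo_tool --motion '[[[-0.13,-0.24,0.43,-0.03,0.03,-0.09],[-0.13,-0.24,0.43,-0.03,0.03,-0.09],[-0.13,-0.24,0.43,-0.03,0.03,-0.09],[-0.13,-0.24,0.43,-0.03,0.03,-0.09],[-0.13,-0.24,0.43,-0.03,0.03,-0.09],[-0.13,-0.24,0.43,-0.03,0.03,-0.09],[0,0,0,0,0,0]]]'

```text
clock: 22.75
position: [0.4549, -0.057, 0.3183]
ee_rot: [0.659, 0.716, 0.171, 0.153]
ft_force: [-0.9, 0.6, -2.4]
grip_width: 0.128
```

```bash
python3 g2.py 115 .112 4;python3 - <<'E'
from workcell import cams
import cv2,pickle
c=cams.camera("wrist");pickle.dump(c,open("w14.pkl","wb"));cv2.imwrite("pics/w14.png",c["color"][:,:,::-1])
E
```

```text
t 22.75 grasp [ 0.5237 -0.0503  0.1795] lean 26.49 yawx 4.8 roll 0.4 F [-0.9  0.6 -2.4] w 0.128 J [-0.63 -0.19  0.63  2.2   0.09  0.63  1.61]
caddy-frame grasp: fwd -115.1 left 0.9
n 4 row [-0.0, -0.143, 0.303, 0.024, -0.022, -0.0]  total mm [ -0.2 -28.7  60.5] deg [ 0.49 -0.45 -0.  ]
```

View pics/w14.png

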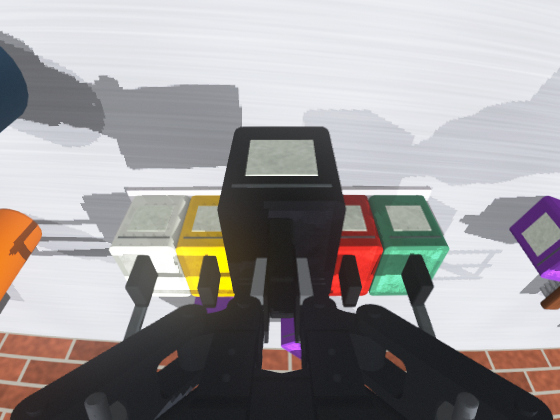

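Emit:
servo_tool --motion '[[[0,-0.14,0.3,0.02,-0.02,-0.01],[0,-0.14,0.3,0.02,-0.02,-0.01],[0,-0.14,0.3,0.02,-0.02,-0.01],[0,-0.14,0.3,0.02,-0.02,-0.01],[0,0,0,0,0,0]]]'

```text
clock: 23.3
position: [0.4624, -0.0526, 0.2618]
ee_rot: [0.657, 0.717, 0.173, 0.156]
ft_force: [0.2, -1.0, -3.0]
grip_width: 0.129
```

```bash
python3 g2.py 75 .112 4;python3 - <<'E'
from workcell import cams
import cv2,pickle
c=cams.camera("side");cv2.imwrite("pics/s15.png",cv2.resize(c["color"][170:320,240:400,::-1],None,fx=5,fy=5,interpolation=2)[:750])
c=cams.camera("wrist");pickle.dump(c,open("w15.pkl","wb"));cv2.imwrite("pics/w15.png",c["color"][:,:,::-1])
E
```

```text
t 23.3 grasp [ 0.5323 -0.046   0.1236] lean 26.91 yawx 5.06 roll 0.19 F [ 0.2 -1.  -3. ] w 0.129 J [-0.68 -0.06  0.71  2.25 -0.05  0.47  1.75]
caddy-frame grasp: fwd -106.2 left 4.6
n 4 row [-0.019, 0.126, 0.122, 0.045, -0.018, 0.016]  total mm [-3.8 25.  24.5] deg [ 0.9  -0.37  0.33]
```

View pics/s15.png

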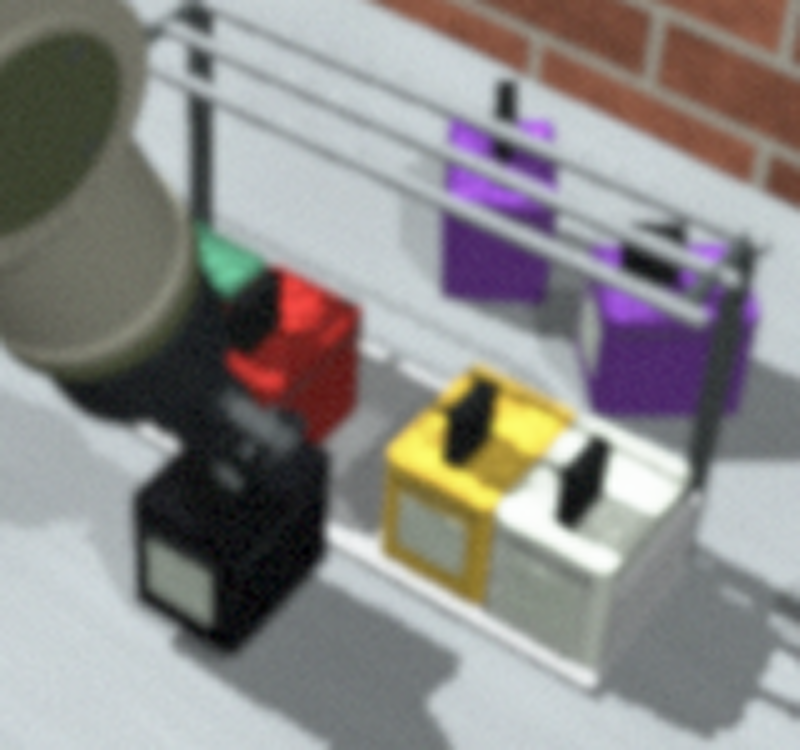

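View pics/w15.png

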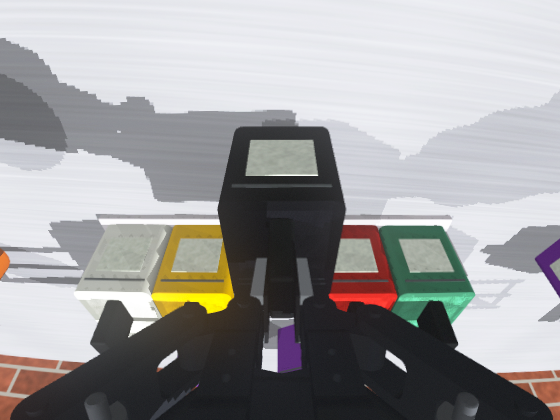

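```bash
python3 g2.py 100 .113 3
```

```text
t 23.4 grasp [ 0.5334 -0.0463  0.1255] lean 27.09 yawx 5.03 roll 0.2 F [ 0.9 -0.2 -2.2] w 0.129 J [-0.67 -0.06  0.71  2.25 -0.05  0.47  1.74]
caddy-frame grasp: fwd -105.1 left 4.2
n 3 row [-0.022, 0.012, 0.09, 0.072, -0.025, 0.02]  total mm [-3.3  1.8 13.4] deg [ 1.09 -0.37  0.3 ]
```

Emit:
servo_tool --motion '[[[-0.03,0,0.11,0.07,-0.03,-0.03],[-0.03,0,0.11,0.07,-0.03,-0.03],[-0.03,0,0.1,0.07,-0.03,-0.03],[0,0,0,0,0,0]]]'

```text
clock: 23.8
position: [0.4736, -0.0563, 0.2534]
ee_rot: [0.655, 0.72, 0.167, 0.156]
ft_force: [-0.1, 0.2, -2.1]
grip_width: 0.128
```

```bash
python3 g2.py 95 .112 3
```

```text
t 23.8 grasp [ 0.5422 -0.0506  0.1145] lean 26.4 yawx 5.34 roll -0.29 F [-0.1  0.2 -2.1] w 0.128 J [-0.68  0.    0.74  2.23 -0.14  0.46  1.84]
caddy-frame grasp: fwd -96.6 left -0.8
n 3 row [0.007, 0.01, 0.02, 0.026, -0.005, 0.053]  total mm [1.  1.4 3. ] deg [ 0.4  -0.07  0.8 ]
```

Emit:
servo_tool --motion '[[[0.02,0,0.03,0.05,0,0.1],[0,0,0.02,0.03,0,0.06],[0,0,0,0,0,0]]]'

```text
clock: 24.1
position: [0.4753, -0.055, 0.2523]
ee_rot: [0.661, 0.716, 0.167, 0.152]
ft_force: [-0.2, 0.0, -2.4]
grip_width: 0.128
```

```bash
python3 g2.py 75 .112 3
```

```text
t 24.1 grasp [ 0.5432 -0.0492  0.1131] lean 26.08 yawx 4.57 roll 0.14 F [-0.2  0.  -2.4] w 0.128 J [-0.68  0.01  0.74  2.23 -0.15  0.46  1.83]
caddy-frame grasp: fwd -95.6 left 0.5
n 3 row [-0.001, 0.122, 0.067, 0.005, -0.007, -0.006]  total mm [-0.1 18.2 10.1] deg [ 0.08 -0.11 -0.09]
```

Emit:
servo_tool --motion '[[[0,0.16,0.09,0,0,0],[0,0.16,0.09,0,0,0],[0,0.16,0.09,0,0,0],[0,0,0,0,0,0]]]'

```text
clock: 24.5
position: [0.5035, -0.0524, 0.2514]
ee_rot: [0.661, 0.716, 0.167, 0.152]
ft_force: [0.1, 0.3, -2.2]
grip_width: 0.127
```

```bash
python3 g2.py 55 .108 3;python3 - <<'E'
from workcell import cams
import cv2,pickle
c=cams.camera("wrist");pickle.dump(c,open("w16.pkl","wb"));cv2.imwrite("pics/w16.png",c["color"][:,:,::-1])
c=cams.camera("side");cv2.imwrite("pics/s16.png",cv2.resize(c["color"][170:320,240:400,::-1],None,fx=5,fy=5,interpolation=2)[:750])
E
```

```text
t 24.5 grasp [ 0.5715 -0.0463  0.1123] lean 26.14 yawx 4.6 roll 0.22 F [ 0.1  0.3 -2.2] w 0.127 J [-0.67  0.1   0.73  2.17 -0.28  0.47  1.93]
caddy-frame grasp: fwd -67.1 left 1.0
n 3 row [-0.003, 0.063, 0.061, 0.009, -0.013, -0.007]  total mm [-0.5  9.4  9.2] deg [ 0.14 -0.2  -0.1 ]
```

View pics/w16.png

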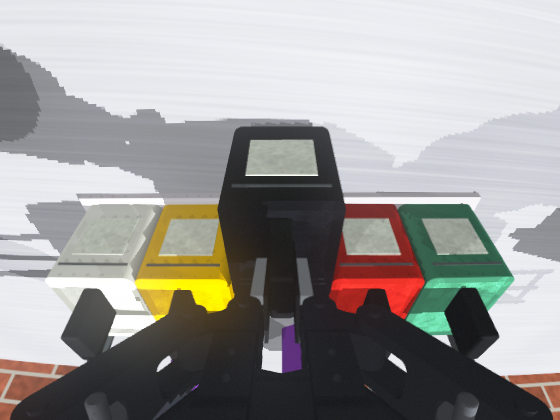

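View pics/s16.png

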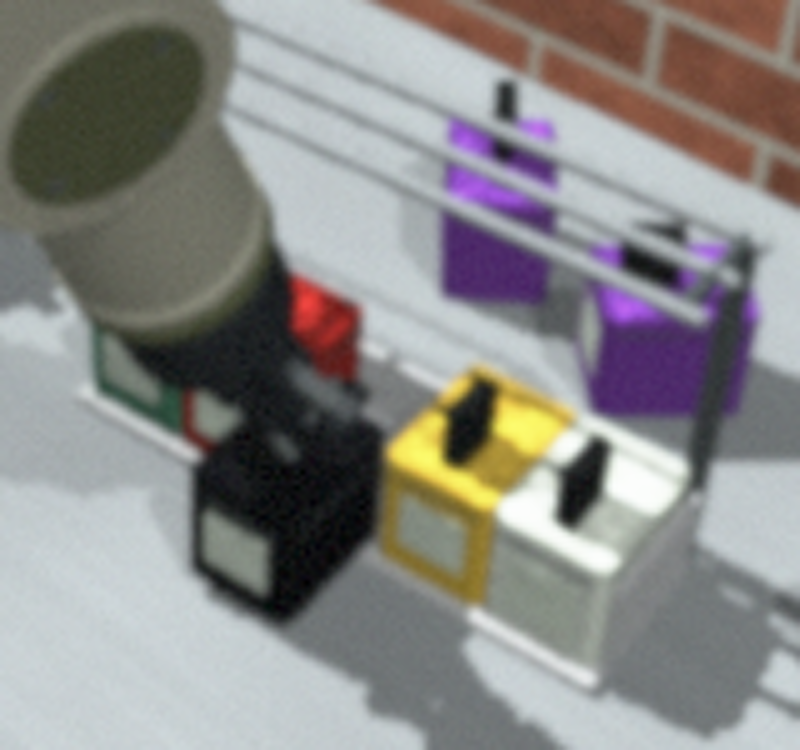

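Emit:
servo_tool --motion '[[[-0.03,0.1,0.1,0.01,-0.02,0],[0,0.13,0.09,0,-0.02,0],[0,0,0,0,0,0]]]'

```text
clock: 24.9
position: [0.5164, -0.0532, 0.2475]
ee_rot: [0.662, 0.715, 0.166, 0.152]
ft_force: [-0.8, -0.6, -1.8]
grip_width: 0.129
```

```bash
python3 g2.py 30 .108 3
```

```text
t 24.9 grasp [ 0.5841 -0.0476  0.1082] lean 26.0 yawx 4.45 roll 0.12 F [-0.8 -0.6 -1.8] w 0.129 J [-0.64  0.14  0.72  2.14 -0.34  0.47  1.97]
caddy-frame grasp: fwd -54.6 left -1.2
n 3 row [0.009, 0.147, 0.073, 0.0, -0.003, -0.012]  total mm [ 1.4 22.1 11. ] deg [ 0.   -0.04 -0.18]
```

Emit:
servo_tool --motion '[[[0.01,0.15,0.07,0,0,0],[0,0.15,0.07,0,0,0],[0,0.15,0.07,0,0,0],[0,0,0,0,0,0]]]'

```text
clock: 25.3
position: [0.543, -0.0503, 0.2482]
ee_rot: [0.662, 0.715, 0.166, 0.152]
ft_force: [-0.6, -0.6, -2.3]
grip_width: 0.127
```

```bash
python3 g2.py 10 .107 3;python3 - <<'E'
from workcell import cams
import cv2,pickle
c=cams.camera("wrist");cv2.imwrite("pics/w17.png",c["color"][:,:,::-1])
E
```

```text
t 25.3 grasp [ 0.6107 -0.0446  0.1089] lean 26.01 yawx 4.48 roll 0.14 F [-0.6 -0.6 -2.3] w 0.127 J [-0.61  0.21  0.69  2.07 -0.41  0.49  2.02]
caddy-frame grasp: fwd -27.9 left -0.4
n 3 row [0.004, 0.102, 0.064, 0.001, -0.005, -0.011]  total mm [ 0.6 15.3  9.5] deg [ 0.01 -0.07 -0.17]
```

View pics/w17.png

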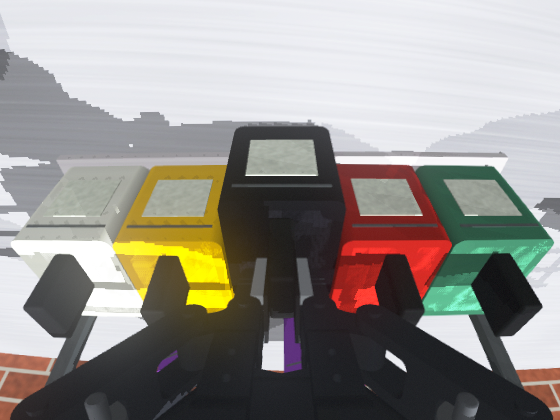

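Emit:
servo_tool --motion '[[[0,0.15,0.09,0,0,0],[0,0.13,0.08,0,0,0],[0,0,0,0,0,0]]]'

```text
clock: 25.65
position: [0.5601, -0.0491, 0.2465]
ee_rot: [0.662, 0.715, 0.166, 0.152]
ft_force: [-0.1, -0.4, -2.0]
grip_width: 0.128
```

```bash
python3 g2.py 0 .107 3
```

```text
t 25.65 grasp [ 0.6278 -0.0435  0.1072] lean 26.0 yawx 4.46 roll 0.15 F [-0.1 -0.4 -2. ] w 0.128 J [-0.59  0.25  0.68  2.03 -0.45  0.49  2.04]
caddy-frame grasp: fwd -10.8 left -0.6
n 3 row [0.006, 0.064, 0.033, -0.0, -0.005, -0.013]  total mm [0.9 9.6 4.9] deg [-0.   -0.07 -0.19]
```

Emit:
servo_tool --motion '[[[0.01,0.09,0.06,0,0,0],[0,0.06,0.05,0,0,0]]]'

```text
clock: 25.85
position: [0.5703, -0.0483, 0.2462]
ee_rot: [0.662, 0.715, 0.167, 0.153]
ft_force: [-5.0, 0.4, 9.1]
grip_width: 0.133
```

```bash
python3 g2.py 0 .106 3
```

```text
t 25.85 grasp [ 0.6384 -0.0427  0.107 ] lean 26.16 yawx 4.42 roll 0.16 F [-5.   0.4  9.1] w 0.133 J [-0.57  0.28  0.66  2.01 -0.48  0.5   2.05]
caddy-frame grasp: fwd -0.1 left -0.6
n 3 row [0.005, 0.001, 0.007, 0.011, -0.004, -0.015]  total mm [0.8 0.1 1. ] deg [ 0.16 -0.06 -0.23]
```

Emit:
servo_tool --motion '[[[0,0.08,0.03,0,0,0]]]'

```text
clock: 25.95
position: [0.5738, -0.0484, 0.2466]
ee_rot: [0.662, 0.715, 0.166, 0.151]
ft_force: [-63.0, -0.4, 58.2]
grip_width: 0.129
```

```bash
python3 g2.py 0 .106 3;python3 - <<'E'
from workcell import cams
import cv2,pickle
c=cams.camera("wrist");cv2.imwrite("pics/w18.png",c["color"][:,:,::-1])
c=cams.camera("side");cv2.imwrite("pics/s18.png",cv2.resize(c["color"][170:320,240:400,::-1],None,fx=5,fy=5,interpolation=2)[:750])
E
```

```text
t 25.95 grasp [ 0.6415 -0.0426  0.1073] lean 25.99 yawx 4.43 roll 0.24 F [-63.   -0.4  58.2] w 0.129 J [-0.57  0.28  0.66  2.   -0.48  0.51  2.06]
caddy-frame grasp: fwd 3.0 left -0.8
n 3 row [0.008, -0.022, -0.001, -0.001, -0.01, -0.017]  total mm [ 1.2 -3.3 -0.1] deg [-0.01 -0.14 -0.26]
```

View pics/w18.png

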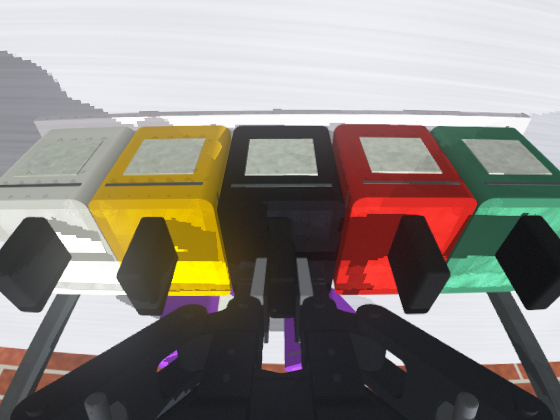

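View pics/s18.png

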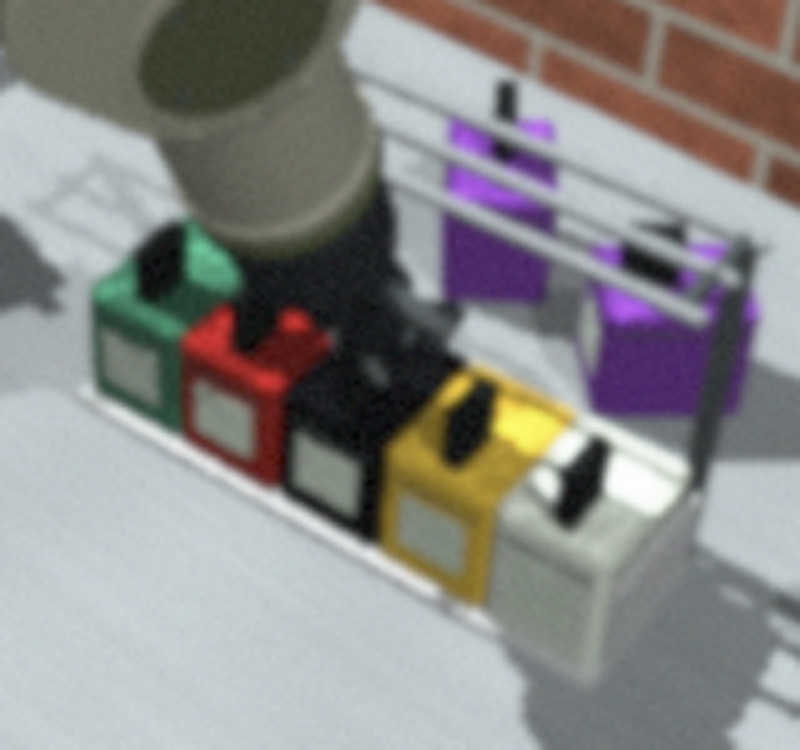

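Emit:
servo_tool --motion '[[[0,-0.01,-0.01,0,0,0],[0,0,0,0,0,0]]]'

```text
clock: 26.25
position: [0.5725, -0.0488, 0.2468]
ee_rot: [0.663, 0.715, 0.166, 0.15]
ft_force: [-1.0, 0.5, 0.6]
grip_width: 0.123
```

Emit:
servo_tool --motion '[[[0,0,0,0,0,0],[0,0,0,0,0,0],[0,0,0,0,0,0],[0,0,0,0,0,0]]]' --jaw 125

```text
clock: 26.65
position: [0.5733, -0.0487, 0.2471]
ee_rot: [0.662, 0.715, 0.167, 0.151]
ft_force: [0.0, 0.0, -0.4]
grip_width: 0.511
```

Emit:
servo_tool --motion '[[[0,0,-0.3,0,0,0],[0,0,-0.5,0,0,0],[0,0,-0.5,0,0,0],[0,0,-0.5,0,0,0],[0,0,-0.5,0,0,0],[0,0,0,0,0,0]]]'

```text
clock: 27.25
position: [0.5218, -0.0535, 0.3533]
ee_rot: [0.663, 0.714, 0.166, 0.151]
ft_force: [0.6, 0.2, -1.2]
grip_width: 0.51
```

```bash
python3 g2.py 0 .106 3;python3 - <<'E'
from workcell import cams
import cv2,pickle
c=cams.camera("wrist");pickle.dump(c,open("w19.pkl","wb"));cv2.imwrite("pics/w19.png",cv2.resize(c["color"][:,:,::-1],None,fx=1.4,fy=1.4,interpolation=2))
c=cams.camera("side");cv2.imwrite("pics/s19.png",cv2.resize(c["color"][170:320,240:400,::-1],None,fx=5,fy=5,interpolation=2)[:600])
E
python3 -c "
from f7 import *
run('w19.pkl',dict(y=[.6575,-.103,.08],r=[.648,.0213,.08]),'pics/f19.png')
from fb import *
runb('w19.pkl',[.6525,-.041,.08],(80,250,200,360),'pics/fb19.png',z0=.006,thr=68)"
```

```text
t 27.25 grasp [ 0.5893 -0.0479  0.2139] lean 25.92 yawx 4.33 roll 0.2 F [ 0.6  0.2 -1.2] w 0.51 J [-0.76 -0.04  0.79  2.02 -0.03  0.7   1.7 ]
caddy-frame grasp: fwd -49.5 left -2.0
n 3 row [0.014, -0.02, 0.791, -0.005, -0.004, -0.022]  total mm [  2.   -2.9 118.7] deg [-0.08 -0.06 -0.33]
y [ 0.658 -0.103] 4.79 2043.0
r [0.6476 0.0219] 7.03 717.0
black [ 0.6524 -0.041 ] 4.63 509.4444580078125 6787.0 fin [ 0.6385 -0.0421]
```

View pics/w19.png

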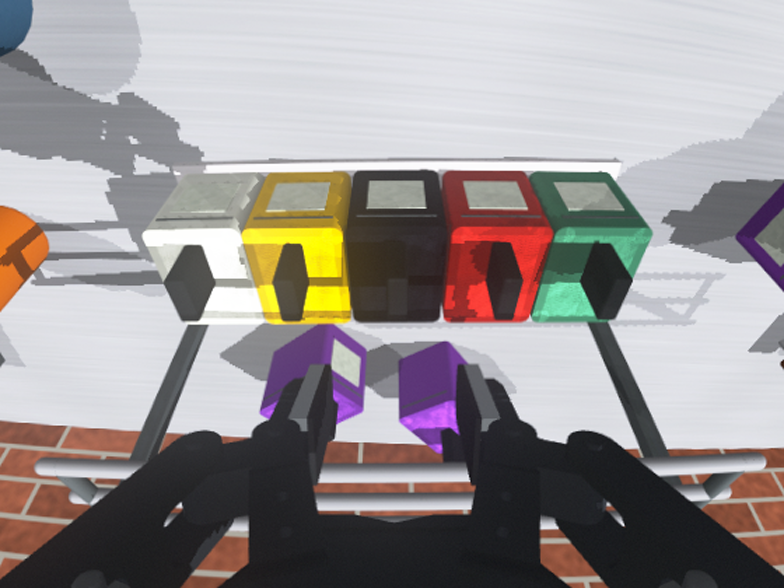

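View pics/s19.png

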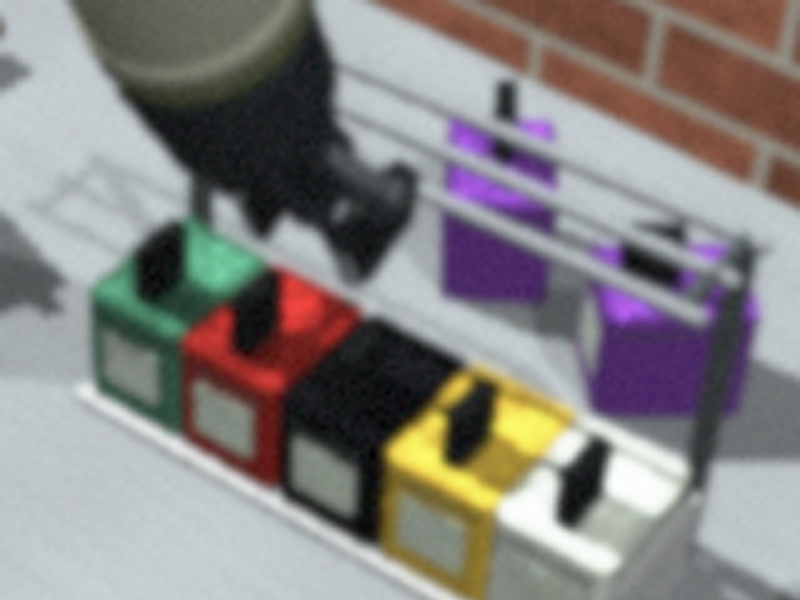

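Run:
```python
import pickle,cv2
c=pickle.load(open("w19.pkl","rb"))
im=c["color"][105:240,95:475,::-1]
cv2.imwrite("pics/z1.png",cv2.resize(im[:,:190],None,fx=4.2,fy=4.2,interpolation=2))
cv2.imwrite("pics/z2.png",cv2.resize(im[:,190:],None,fx=4.2,fy=4.2,interpolation=2))
```

```text
(no output)
```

View pics/z1.png

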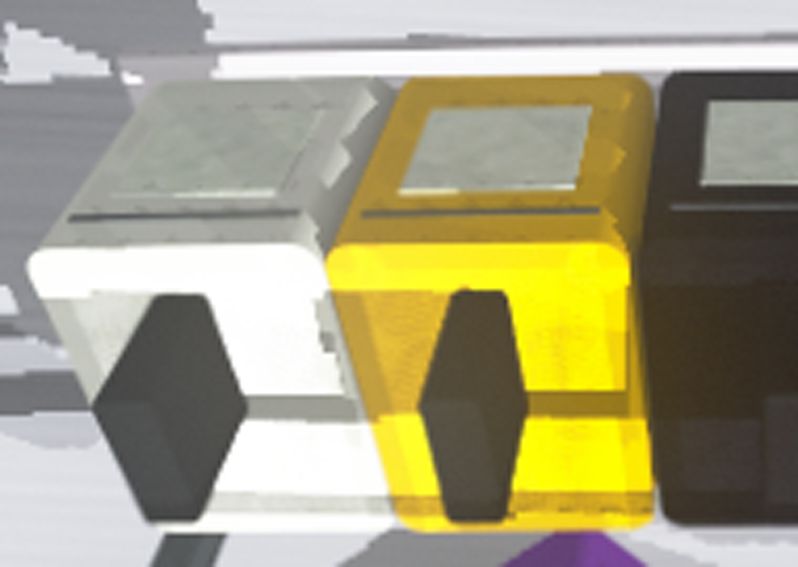

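View pics/z2.png

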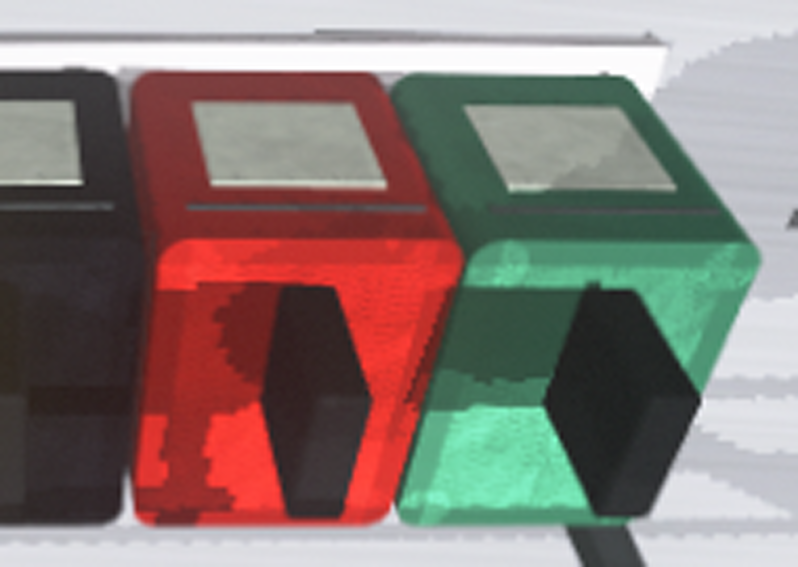

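Run:
```python
import pickle
from h import *
c=Cam(pickle.load(open("w19.pkl","rb")))
Z=lambda ox,x,y:((x+.5)/4.2-.5+95+ox,(y+.5)/4.2-.5+105)
pts=[("w",Z(0,70,217)),("w",Z(0,298,212)),("y",Z(0,362,213)),("y",Z(0,598,210)),("b",Z(0,672,207)),("b",Z(190,112,206)),("r",Z(190,188,207)),("r",Z(190,424,209)),("g",Z(190,492,209)),("g",Z(190,718,212))]
P=np.array([c.atz([p],.062)[0][:2] for _,p in pts])
a=np.polyfit(P[:,1],P[:,0],1);print("line yaw",np.degrees(np.arctan(-a[0])))
for (n,_),p in zip(pts,P): print(n,p.round(4),"resid mm",round((p[0]-np.polyval(a,p[1]))*1000,2))
```

```text
line yaw 4.480915062018321
w [ 0.6258 -0.1921] resid mm 0.16
w [ 0.6218 -0.1442] resid mm -0.12
y [ 0.6212 -0.1311] resid mm 0.33
y [ 0.6173 -0.0831] resid mm 0.19
b [ 0.6155 -0.0682] resid mm -0.4
b [ 0.6118 -0.0205] resid mm -0.42
r [ 0.6108 -0.0052] resid mm -0.18
r [0.6074 0.0429] resid mm 0.15
g [0.6062 0.057 ] resid mm 0.05
g [0.6026 0.1048] resid mm 0.25
```

Emit:
servo_tool --motion '[[[0.01,-0.01,0.5,0,0,-0.01],[0.01,-0.01,0.5,0,0,-0.01],[0.01,-0.01,0.5,0,0,-0.01],[0.01,0,0.4,0,0,-0.01],[0,0,0.3,0,0,0],[0,0,0,0,0,0]]]'

```text
clock: 27.95
position: [0.5696, -0.0463, 0.2406]
ee_rot: [0.662, 0.717, 0.161, 0.15]
ft_force: [0.2, -0.4, 0.1]
grip_width: 0.509
```

```bash
python3 g2.py 0 .107 1
```

```text
t 27.95 grasp [ 0.6358 -0.0413  0.1005] lean 25.35 yawx 4.55 roll -0.11 F [ 0.2 -0.4  0.1] w 0.509 J [-0.62  0.3   0.72  2.01 -0.51  0.51  2.08]
caddy-frame grasp: fwd -2.6 left 0.9
n 1 row [-0.024, 0.068, -0.094, -0.13, 0.025, 0.001]  total mm [-1.2  3.4 -4.7] deg [-0.65  0.12  0.01]
```

Emit:
servo_tool --motion '[[[-0.02,0.08,-0.12,-0.13,0.02,0],[0,0,0,0,0,0]]]'

```text
clock: 28.15
position: [0.5705, -0.0481, 0.2473]
ee_rot: [0.661, 0.716, 0.164, 0.153]
ft_force: [-0.1, -0.2, 0.4]
grip_width: 0.508
```

Emit:
servo_tool --motion '[[[0,0,0,0,0,0],[0,0,0,0,0,0],[0,0,0,0,0,0],[0,0,0,0,0,0]]]' --jaw 255 --force 30

```text
clock: 28.55
position: [0.5702, -0.048, 0.2494]
ee_rot: [0.661, 0.716, 0.166, 0.153]
ft_force: [0.3, -0.8, -1.9]
grip_width: 0.136
```

```bash
python3 g2.py 0 .107 1
```

```text
t 28.55 grasp [ 0.6381 -0.0426  0.1101] lean 26.07 yawx 4.54 roll -0.02 F [ 0.3 -0.8 -1.9] w 0.136 J [-0.63  0.28  0.73  2.01 -0.5   0.51  2.08]
caddy-frame grasp: fwd -0.4 left -0.6
n 1 row [0.009, -0.016, 0.06, 0.015, 0.008, -0.01]  total mm [ 0.5 -0.8  3. ] deg [ 0.07  0.04 -0.05]
```

Emit:
servo_tool --motion '[[[0,-0.03,0.05,0,0,0],[0,0,0.03,0,0,0]]]'

```text
clock: 28.75
position: [0.5714, -0.0485, 0.2486]
ee_rot: [0.661, 0.715, 0.168, 0.154]
ft_force: [-35.0, 1.0, 30.6]
grip_width: 0.132
```

```bash
python3 g2.py 0 .107 1
```

```text
t 28.75 grasp [ 0.6399 -0.0427  0.1097] lean 26.33 yawx 4.54 roll 0.15 F [-35.    1.   30.6] w 0.132 J [-0.62  0.28  0.72  2.01 -0.51  0.51  2.09]
caddy-frame grasp: fwd 1.4 left -0.8
n 1 row [0.022, -0.031, 0.036, 0.065, -0.023, -0.024]  total mm [ 1.1 -1.5  1.8] deg [ 0.33 -0.11 -0.12]
```

Emit:
servo_tool --motion '[[[0,0.01,0.01,0,0,0],[0,0.01,0,0,0,0],[0,0,0,0,0,0],[0,0,0,0,0,0]]]' --jaw 125

```text
clock: 29.15
position: [0.5728, -0.0486, 0.2495]
ee_rot: [0.661, 0.715, 0.169, 0.154]
ft_force: [-0.5, 0.0, -0.0]
grip_width: 0.509
```

Emit:
servo_tool --motion '[[[0,0,-0.3,0,0,0],[0,0,-0.5,0,0,0],[0,0,-0.5,0,0,0],[0,0,-0.5,0,0,0],[0,0,-0.6,0,0,0],[0,0,0,0,0,0]]]'

```text
clock: 29.75
position: [0.5181, -0.0534, 0.3588]
ee_rot: [0.661, 0.715, 0.167, 0.154]
ft_force: [0.2, 0.4, 0.4]
grip_width: 0.511
```

```bash
python3 g2.py 0 .107 1
python3 - <<'E'
from workcell import cams
import cv2,pickle
c=cams.camera("wrist");pickle.dump(c,open("w20.pkl","wb"))
im=c["color"][:,:,::-1]
cv2.imwrite("pics/w20.png",cv2.resize(im[100:260,90:480],None,fx=2,fy=2,interpolation=2))
c=cams.camera("scene");cv2.imwrite("pics/sc20.png",c["color"][:,:,::-1])
c=cams.camera("side");cv2.imwrite("pics/s20.png",c["color"][:,:,::-1])
E
```

```text
t 29.75 grasp [ 0.5864 -0.0479  0.2199] lean 26.27 yawx 4.46 roll 0.05 F [0.2 0.4 0.4] w 0.511 J [-0.85 -0.08  0.86  2.03  0.02  0.71  1.67]
caddy-frame grasp: fwd -52.4 left -1.7
n 1 row [0.034, -0.045, 2.488, 0.054, 0.003, -0.029]  total mm [  1.7  -2.3 124.4] deg [ 0.27  0.01 -0.15]
```

View pics/w20.png

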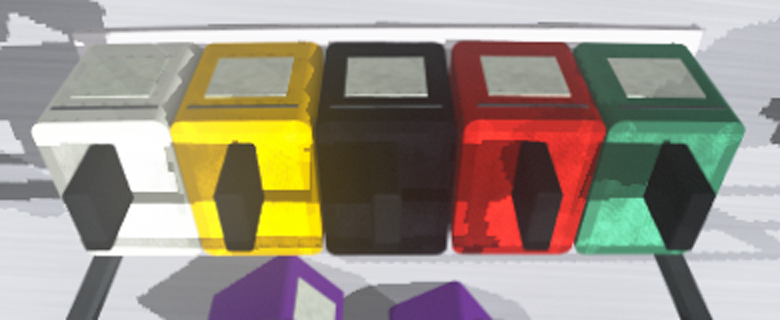

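View pics/s20.png

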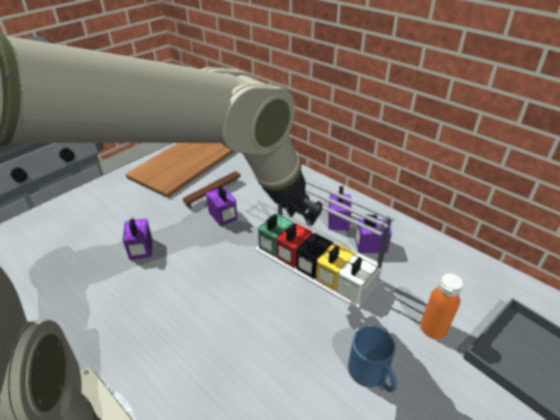

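View pics/sc20.png

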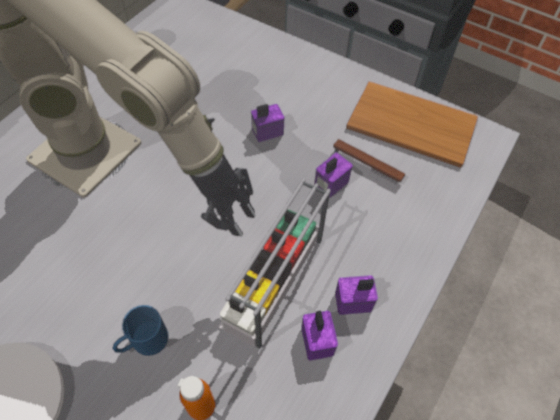

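```bash
python3 -c "
from workcell import order
print(order.hand_in())"
```

```text
the job is handed in; nothing more can be done
None
```

I put the black tin in the row directly to the right of the red one and handed the job in at about 30 s on the clock.

**What I did:**
- I gripped the red tin's fin and slid red and green left until green met the end wall, at about 25 N. I did the same with yellow and white to the right, at about 33 N.
- I picked up the black tin by its fin, slid it into the gap from the front, and pushed it against the back stop at about 63 N.
- A check then suggested it sat about 0.5 mm forward of its neighbours. I gripped it again, pressed it in at about 35 N, and let go without pulling back.

**What the last checks showed:**
- **Row:** from left to right it reads green, red, black, yellow, white, all upright. Before the second press the lid seams lay on one line within about 0.4 mm. In the final wrist picture the black seam looks level with the others; I judged that by eye and did not measure it again.
- **Bystanders:** the mug, bottle, brush and purple tins look unmoved in the final scene and side pictures. The gripper is open and clear of everything.

**What disagreed or fell short:**
- **Slight lift:** closing the gripper raised the tool 1 to 4 mm each time. The force reading suggests the red and yellow tins may have been carried a millimetre or so off the floor while I slid them.
- **Pose estimates:** the black tin's first estimated turn was -15.5° from the fixed cameras and -10.8° from the wrist camera. I used the wrist value.
- **Green tin and one red fit:** the green tin's position fit never worked, so I checked it only by eye and by its lid seam. One late fit gave the red tin a turn of about 7°, but the lid seams did not bear that out.

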